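# Tighten the drill jig's four wing knobs crosswise in two passes

### The job

The jig plate on the sloping drill fixture is held by four orange wing knobs that are still loose. Tighten them clockwise, crosswise and in two passes so that the plate goes down evenly: first give each knob about an eighth of a turn, taking after the first knob the one diagonally opposite and then the other two; only when all four have had that, go round crosswise again and turn each on until it comes up solid. Let go of the knobs at the end and leave the bin, the flange and the screwdriver where they are.

Things in the scene. Friction and masses are not known exactly. Their poses are not given: they have to be found in the camera images.
- fixture: Angle drill fixture bolted to the bench: dark steel base plate 270 x 220 x 16 mm with a green tilting table set at 30 degrees; about 195 mm high in all, knobs included. Origin: centre of the base's underside, on the bench; z up, x horizontal up the slope (away from the robot), y left. It does not move.
- jig_plate: Steel jig plate, 164 x 164 x 12 mm, fixed on the slope, 30 degrees from level, facing the robot. Origin: centre of its upper face; x up the slope (away from the robot), y left, z square out of the plate. The four knobs stand on it in a square, at 55 mm from the origin along x and along y, axes along the plate's z. Between them are only three brass bushes 5 mm high.
- knob_nl_top (a point): Middle of the top edge of the near left (low on the slope, left) wing knob: orange wing (bar) 50 mm long, 12 mm thick, 28 mm deep, on a round black hub 23 mm across and 14 mm high; its top stands 46 mm out from the plate. Axes: x along the wing's length, y across its thickness, z along the knob's axis, out of the plate.
- knob_nl (a joint): Angle of the near left (low on the slope, left) knob, rad; grows clockwise (looking at the plate), i.e. tighter. Starts between 0 and 0.3. Cup springs make it stiffer as it goes (0.16 N m at first, 0.3 N m near the end); it stays where it is left. It comes up solid somewhere between 1.45 and 1.85, each knob at its own angle, which must be felt.
- knob_fl_top (a point): Middle of the top edge of the far left (high, left) wing knob: orange wing (bar) 50 mm long, 12 mm thick, 28 mm deep, on a round black hub 23 mm across and 14 mm high; its top stands 46 mm out from the plate. Axes: x along the wing's length, y across its thickness, z along the knob's axis, out of the plate.
- knob_fl (a joint): Angle of the far left (high, left) knob, rad; grows clockwise (looking at the plate), i.e. tighter. Starts between 0 and 0.3. Cup springs make it stiffer as it goes (0.16 N m at first, 0.3 N m near the end); it stays where it is left. It comes up solid somewhere between 1.45 and 1.85, each knob at its own angle, which must be felt.
- knob_fr_top (a point): Middle of the top edge of the far right (high, right) wing knob: orange wing (bar) 50 mm long, 12 mm thick, 28 mm deep, on a round black hub 23 mm across and 14 mm high; its top stands 46 mm out from the plate. Axes: x along the wing's length, y across its thickness, z along the knob's axis, out of the plate.
- knob_fr (a joint): Angle of the far right (high, right) knob, rad; grows clockwise (looking at the plate), i.e. tighter. Starts between 0 and 0.3. Cup springs make it stiffer as it goes (0.16 N m at first, 0.3 N m near the end); it stays where it is left. It comes up solid somewhere between 1.45 and 1.85, each knob at its own angle, which must be felt.
- knob_nr_top (a point): Middle of the top edge of the near right (low, right) wing knob: orange wing (bar) 50 mm long, 12 mm thick, 28 mm deep, on a round black hub 23 mm across and 14 mm high; its top stands 46 mm out from the plate. Axes: x along the wing's length, y across its thickness, z along the knob's axis, out of the plate.
- knob_nr (a joint): Angle of the near right (low, right) knob, rad; grows clockwise (looking at the plate), i.e. tighter. Starts between 0 and 0.3. Cup springs make it stiffer as it goes (0.16 N m at first, 0.3 N m near the end); it stays where it is left. It comes up solid somewhere between 1.45 and 1.85, each knob at its own angle, which must be felt.
- parts_bin: Blue plastic bin, 160 x 105 x 70 mm, with metal discs in it, standing loose beside the fixture; bystander. Origin: centre of its underside, z up.
- flange: Finished aluminium flange, 100 mm across and 26 mm high, loose on the bench beside the fixture; bystander. Origin: centre of its underside, z up.
- screwdriver: Screwdriver 200 mm long with a red handle 26 mm thick, lying loose near the robot, to the right; bystander. Origin: below its middle, on the bench; x from handle to tip.

How it is judged:
By the outcome, as a careful person would: the job done as asked, in the order asked, and still so for the second after the job is handed in, with the robot touching nothing.
It also fails if it takes over 72 s, if anything falls off the work surface, if the arm or the gripper's body presses on something with over 40 N, if the wrist force passes 120 N, or if a joint passes its speed limit or range.

### The arm

A 7-joint arm with a two-finger parallel gripper is mounted at the origin on the work surface. World frame = base frame: x ahead of the robot, y to its left, z up, the work surface at z = 0. Lengths are in m, angles in degrees, forces in N, time in s.
With the tool pointing down it reaches from about 0.425 to 0.8 m from the base axis. Payload 8.3 kg.
Tool frame: the origin (TCP) lies at the very end of the fingers, on their centre line; the grasp point (between the pads) lies 19 mm behind it (grasp_offset is the distance from the TCP to the grasp point, in m); z points along the fingers, y is the direction in which the jaws open and shut (so a half turn about z gives the same grasp; the last joint's range is limited). The gripper opens to 85 mm and grips with 20 to 120 N. Pads are 22 mm wide; open, the fingers measure 114 mm over their backs; the gripper's body (76 mm by 85 mm) begins 54 mm behind the grasp point. The pads swing forward as they close: fully open they stand 13 mm farther back than shut.
Start: joints at [68.818, 21.967, 0.94, 78.501, -0.361, 79.538, -2.664], TCP at [0.189, -0.596, 0.199] pointing down, gripper open.
Joint ranges: [-169.22, 169.22], [-14.56, 117.87], [-87.37, 89.26], [10.42, 133.3], [-82.24, 262.24], [0.94, 117.77], [-172.7, 172.7]. Speed limits (degrees/s): [136.94, 136.94, 172.46, 172.46, 180, 180, 180].

### API

Orientations are given as [roll, pitch, yaw] about the fixed x, y, z axes, in that order (R = Rz(yaw) Ry(pitch) Rx(roll)).
In Python, from station import read_state, camera, hand_in, grasp_offset gives the robot as it stands. The module is installed in compiled form; this text tells all that it offers.
- The arm moves only by the tool servo_tool, never from a script. Its argument "rows" is a list of rows, each an object of numbers: "hand": the finger opening in m, from 0 to 0.0854; "x", "y", "z": the shift along the tool's x, y, z in m; "rx", "ry", "rz": the turn, a rotation vector about the tool's x, y, z in degrees. In form: [{"hand": .., "x": .., "y": .., "z": .., "rx": .., "ry": .., "rz": ..}, ...]. A call has 1 to 12 rows; each row shifts and turns the pose as measured when the row begins, along the tool's axes as they then stand; what a row does not reach is not made up. A row lasts 1/10 s, in which the tool goes at most 50 mm and 8.59 degrees, less where a joint would pass 70% of its speed; a pose out of reach is approached as far as the arm can. A call is refused whole if a number of a shift passes 0.05 or a number of a turn 8.59, either way. A call with a gripper value outside its range is refused whole. The fingers move at their own pace and stop on an object; the grip force is fixed at half the most. Time passes only in rows, so rows that do not move let the fingers close. It gives the time, the measured TCP pose, the force and the opening at its end, in the units of the state.
- read_state(): the state, without advancing time (a new reading comes with each control period).
- camera(name): name is "scene" or "top" or "wrist"; returns a dict with "image" (384x512x3 uint8, blue, green, red), "z_map" (384x512 float32, m along the optical axis (not along the pixel's ray), 0 where there is no reading), "fx", "fy", "cx", "cy" (pixels), "camera_from_world" (4x4, takes a point from world to camera coordinates). Camera axes: x right, y down, z forward; pixel columns grow to the right and rows downward; lengths in m; the calibration is good to about 2 mm. A picture is of the moment at which its call begins.
- hand_in(): hands the job in, once; it reports no verdict.
The state is a dict: "time": time; "joint_positions": joint angles; "joint_vel": joint speeds; "joint_efforts": joint torques, N m; "tcp_pos": TCP position; "ee_rot": TCP orientation; "wrist_force": force on the tool from outside, world axes, zero at the start; "moment": the same for the moment, N m; "gripper_width": finger opening in m.
Only numpy, scipy, OpenCV 4.12 (cv2) and the standard library are available. Lean on these libraries where they do the work, as an engineer would, in place of code of your own. Each camera call takes 0.05 s, during which the arm holds its last target.

## Working session

There is one attempt and no reset: what is moved stays moved. The work goes in short steps, Python scripts to look and compute and a tool call to move; the robot and the scene stay as the last step left them, time stands still between calls to the robot, and variables do not carry over. Pictures are saved under pics/ and viewed, and the job is handed in when it is done.

Besides the shell and the picture viewer there is one more tool, called after ">>>" as a command line: name --argument value ..., lists and objects as JSON in quotes. servo_tool: Moves the arm, as the interface text tells. Its arguments: {"type":"object","properties":{"rows":{"type":"array"}},"required":["rows"]}

```bash
mkdir -p pics; python3 - <<'E'
from station import *
import cv2,numpy as np
s=read_state();print({k:np.round(v,3) for k,v in s.items()}, grasp_offset() if callable(grasp_offset) else grasp_offset)
for n in ["scene","top"]:
    c=camera(n);cv2.imwrite(f"pics/{n}0.png",c["image"]);np.savez(f"{n}0.npz",**c)
E
```

```text
{'time': np.float64(0.0), 'joint_positions': array([68.818, 22.012,  0.938, 78.564, -0.361, 79.537, -2.665]), 'joint_vel': array([ 0.022,  0.015,  0.003, -0.019, -0.01 , -0.017, -0.072]), 'joint_efforts': array([ 1.0000e-03, -6.2759e+01,  8.4500e-01, -3.7182e+01,  1.7000e-02,
        1.4000e-02, -0.0000e+00]), 'tcp_pos': array([ 0.189, -0.595,  0.198]), 'ee_rot': array([-1.79889e+02,  2.00000e-03,  1.75810e+01]), 'wrist_force': array([-0.006,  1.529, -0.014]), 'moment': array([-0.018,  0.008, -0.005]), 'gripper_width': np.float64(0.086)} 0.0187
```

View pics/scene0.png

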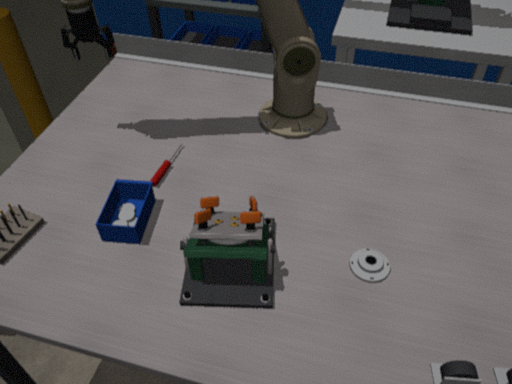

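View pics/top0.png

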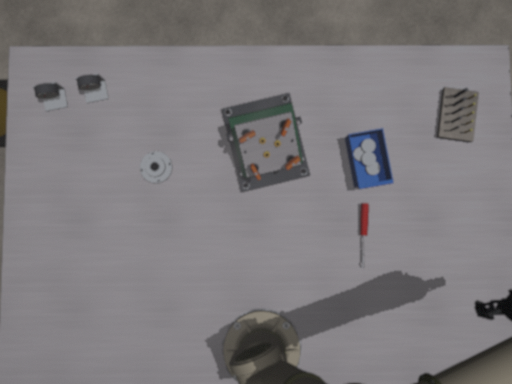

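The top view shows the fixture around (265,142), with orange wings near (247,137), (285,127), (292,162) and (255,172). The bin is at (369,159), the screwdriver at (364,230) and the flange at (156,167).

```bash
python3 - <<'E'
import cv2,numpy as np
from scipy import ndimage as nd
for n in ["top","scene"]:
    c=np.load(n+"0.npz");im=c["image"];z=c["z_map"];T=np.linalg.inv(c["camera_from_world"])
    v,u=np.mgrid[:384,:512]
    P=np.stack([(u-c["cx"])/c["fx"]*z,(v-c["cy"])/c["fy"]*z,z,np.ones_like(z)],-1)@T.T
    hsv=cv2.cvtColor(im,cv2.COLOR_BGR2HSV)
    m=(hsv[...,0]>4)&(hsv[...,0]<16)&(hsv[...,1]>150)&(hsv[...,2]>90)&(z>0)&(P[...,0]>.3)
    l,k=nd.label(m,np.ones((3,3)))
    print(n,c["fx"],T[:3,3],z.min())
    for i in range(1,k+1):
        q=l==i
        if q.sum()<5: continue
        p=P[q][:,:3]; pm=np.median(p,0);d=p[:,:2]-p[:,:2].mean(0);w,V=np.linalg.eigh(d.T@d/len(d));print(q.sum(),u[q].mean().round(1),v[q].mean().round(1),p.mean(0).round(4),p.min(0).round(3),p.max(0).round(3),np.degrees(np.arctan2(V[1,1],V[0,1])).round(1),np.sqrt(w).round(4))
    np.save(n+"P.npy",P)
    if n=="top":
        g=(hsv[...,1]<60)&(hsv[...,2]>100)&(P[...,2]>.07)&(P[...,2]<.2)&(u>225)&(u<310)&(v>95)&(v<195)
        p=P[g][:,:3]
        for _ in range(6):
            A=np.c_[p[:,:2],np.ones(len(p))];co=np.linalg.lstsq(A,p[:,2],rcond=None)[0];r=A@co-p[:,2];p=p[abs(r)<max(.003,1*r.std())]
        print(len(p),co,np.degrees(np.arctan(np.hypot(*co[:2]))),np.degrees(np.arctan2(co[1],co[0])),r.std())
        print(cv2.minAreaRect(p[:,:2].astype(np.float32)),p.mean(0),p.min(0),p.max(0))
        mk=np.zeros((384,512),np.uint8)
        b=(P[...,2]>.012)&(P[...,2]<.02)&(u>215)&(u<320)&(v>90)&(v<195)
        print("base",cv2.minAreaRect(P[b][:,:2].astype(np.float32)))
    cr=im[90:200,215:320] if n=="top" else im[185:315,170:290]
    cv2.imwrite(f"pics/{n}crop.png",cv2.resize(cr,None,fx=5 if n=="top" else 4.5,fy=5 if n=="top" else 4.5,interpolation=cv2.INTER_CUBIC))
E
```

```text
top 471.26814054454974 [0.39818612 0.01084884 1.46858614] 0.0
13 287.2 123.2 [ 0.6577 -0.075   0.1896] [ 0.653 -0.08   0.18 ] [ 0.664 -0.07   0.194] 150.6 [0.0021 0.0039]
8 283.2 132.4 [ 0.6342 -0.0648  0.1781] [ 0.631 -0.067  0.172] [ 0.638 -0.061  0.184] 162.8 [0.0017 0.0027]
8 296.2 159.9 [ 0.5633 -0.104   0.1312] [ 0.56  -0.109  0.128] [ 0.566 -0.101  0.135] 122.8 [0.0015 0.003 ]
5 288.6 166.0 [ 0.5464 -0.0824  0.1256] [ 0.543 -0.087  0.123] [ 0.549 -0.078  0.128] 116.4 [0.0013 0.0033]
13 253.3 168.2 [0.5393 0.0188 0.1356] [0.534 0.014 0.128] [0.546 0.023 0.139] -147.9 [0.0019 0.0043]
1477 [ 0.55525545  0.1319875  -0.21680388] 29.714570046158997 13.37138537712001 0.0016111276667440712
((0.6081041097640991, -0.0247131809592247), (0.14220257103443146, 0.16277267038822174), 13.586642265319824) [ 0.61145107 -0.02264103  0.11972339] [ 0.52498573 -0.11647685  0.07639583] [0.69350327 0.06977813 0.15908923]
base ((0.6460912227630615, -0.028337523341178894), (0.2951219379901886, 0.25559741258621216), 16.222867965698242)
scene 469.3229474100068 [1.29894251 0.25920653 0.98230637] 0.0
155 209.0 201.8 [ 0.5609 -0.0899  0.122 ] [ 0.54  -0.108  0.107] [ 0.577 -0.072  0.135] 129.0 [0.0038 0.0127]
264 250.6 214.1 [0.6107 0.0352 0.1672] [0.516 0.004 0.109] [0.643 0.06  0.19 ] -169.4 [0.0116 0.0351]
71 200.0 214.9 [ 0.6575 -0.0705  0.1837] [ 0.626 -0.079  0.172] [ 0.676 -0.057  0.194] 158.9 [0.0024 0.0151]
```

```bash
sleep 1
```

```text
(no output)
```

View pics/topcrop.png

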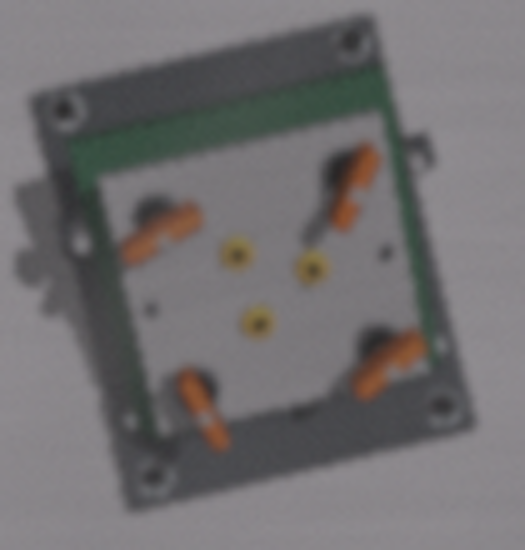

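```bash
cat > h.py <<'E'
import numpy as np
from station import *
from scipy.spatial.transform import Rotation as R
import json,os
PL=dict(c=[0.608,-0.0247,0.1175],yaw=13.5,tilt=30.)
if os.path.exists("pl.json"): PL=json.load(open("pl.json"))
def plate():
    Rp=(R.from_euler('z',PL['yaw'],degrees=True)*R.from_euler('y',-PL['tilt'],degrees=True)).as_matrix()
    return np.array(PL['c']),Rp   # cols X,Y,Z
def target(px,py,pz,phi):
    "tool TCP at plate coords; tool x at angle phi about plate Z from plate X"
    c,Rp=plate();a=np.radians(phi)
    x=Rp@[np.cos(a),np.sin(a),0];z=-Rp[:,2]
    return c+Rp@[px,py,pz],np.c_[x,np.cross(z,x),z]
def cur():
    s=read_state();return np.array(s['tcp_pos']),R.from_euler('xyz',s['ee_rot'],degrees=True).as_matrix(),s
def inplate(p,Rm):
    c,Rp=plate();q=Rp.T@(p-c);x=Rp.T@Rm[:,0];z=Rp.T@Rm[:,2]
    return q.round(4),np.degrees(np.arctan2(x[1],x[0])).round(2),np.degrees(np.arccos(-z[2])).round(2)
def rows(p1,R1,n,hand,p0=None,R0=None):
    if p0 is None: p0,R0,_=cur()
    rv=R.from_matrix(R0.T@R1).as_rotvec(degrees=True)
    print("rotvec",rv.round(2),"dist",np.linalg.norm(p1-p0).round(3))
    out=[]
    for k in range(n):
        Rk=R0@R.from_rotvec(rv*k/n,degrees=True).as_matrix()
        d=Rk.T@(p1-p0)/n;w=rv/n
        out.append(dict(hand=hand,x=round(d[0],4),y=round(d[1],4),z=round(d[2],4),rx=round(w[0],2),ry=round(w[1],2),rz=round(w[2],2)))
    print(json.dumps(out))
def show():
    p,Rm,s=cur();print("t",round(s['time'],2),"plate",*inplate(p,Rm),"j",np.round(s['joint_positions'],1),"F",np.round(s['wrist_force'],1),"Mz_tool",round(float(np.dot(s['moment'],Rm[:,2])),3),"w",round(s['gripper_width'],4))
E
python3 - <<'E'
from h import *
show()
p0,R0,_=cur()
p1,R1=target(0,0,.2,90)
rows(p1,R1,16,.04)
E
```

```text
t 0.1 plate [-0.4283 -0.457   0.3403] 4.71 30.01 j [68.8 22.   0.9 78.6 -0.4 79.5 -2.7] F [0.4 0.1 0. ] Mz_tool -0.043 w 0.0857
rotvec [-24.2   22.38 -83.81] dist 0.642
[{"hand": 0.04, "x": 0.0295, "y": -0.0265, "z": -0.0057, "rx": -1.51, "ry": 1.4, "rz": -5.24}, {"hand": 0.04, "x": 0.032, "y": -0.0236, "z": -0.0057, "rx": -1.51, "ry": 1.4, "rz": -5.24}, {"hand": 0.04, "x": 0.0341, "y": -0.0204, "z": -0.0054, "rx": -1.51, "ry": 1.4, "rz": -5.24}, {"hand": 0.04, "x": 0.0359, "y": -0.0171, "z": -0.0051, "rx": -1.51, "ry": 1.4, "rz": -5.24}, {"hand": 0.04, "x": 0.0375, "y": -0.0136, "z": -0.0046, "rx": -1.51, "ry": 1.4, "rz": -5.24}, {"hand": 0.04, "x": 0.0386, "y": -0.01, "z": -0.004, "rx": -1.51, "ry": 1.4, "rz": -5.24}, {"hand": 0.04, "x": 0.0395, "y": -0.0063, "z": -0.0032, "rx": -1.51, "ry": 1.4, "rz": -5.24}, {"hand": 0.04, "x": 0.04, "y": -0.0026, "z": -0.0024, "rx": -1.51, "ry": 1.4, "rz": -5.24}, {"hand": 0.04, "x": 0.0401, "y": 0.0011, "z": -0.0014, "rx": -1.51, "ry": 1.4, "rz": -5.24}, {"hand": 0.04, "x": 0.0398, "y": 0.0048, "z": -0.0004, "rx": -1.51, "ry": 1.4, "rz": -5.24}, {"hand": 0.04, "x": 0.0392, "y": 0.0084, "z": 0.0008, "rx": -1.51, "ry": 1.4, "rz": -5.24}, {"hand": 0.04, "x": 0.0383, "y": 0.0119, "z": 0.002, "rx": -1.51, "ry": 1.4, "rz": -5.24}, {"hand": 0.04, "x": 0.0369, "y": 0.0153, "z": 0.0033, "rx": -1.51, "ry": 1.4, "rz": -5.24}, {"hand": 0.04, "x": 0.0353, "y": 0.0185, "z": 0.0046, "rx": -1.51, "ry": 1.4, "rz": -5.24}, {"hand": 0.04, "x": 0.0333, "y": 0.0215, "z": 0.006, "rx": -1.51, "ry": 1.4, "rz": -5.24}, {"hand": 0.04, "x": 0.0311, "y": 0.0243, "z": 0.0074, "rx": -1.51, "ry": 1.4, "rz": -5.24}]
```

>>> servo_tool --rows '[{"hand": 0.04, "x": 0.03, "y": -0.026, "z": -0.012, "rx": -1.5, "ry": 1.4, "rz": -5.2}, {"hand": 0.04, "x": 0.032, "y": -0.024, "z": -0.012, "rx": -1.5, "ry": 1.4, "rz": -5.2}, {"hand": 0.04, "x": 0.034, "y": -0.02, "z": -0.012, "rx": -1.5, "ry": 1.4, "rz": -5.2}, {"hand": 0.04, "x": 0.036, "y": -0.017, "z": -0.01, "rx": -1.5, "ry": 1.4, "rz": -5.2}, {"hand": 0.04, "x": 0.0375, "y": -0.014, "z": -0.01, "rx": -1.5, "ry": 1.4, "rz": -5.2}, {"hand": 0.04, "x": 0.0385, "y": -0.01, "z": -0.01, "rx": -1.5, "ry": 1.4, "rz": -5.2}, {"hand": 0.04, "x": 0.0395, "y": -0.006, "z": -0.003, "rx": -1.5, "ry": 1.4, "rz": -5.2}, {"hand": 0.04, "x": 0.04, "y": -0.003, "z": -0.002, "rx": -1.5, "ry": 1.4, "rz": -5.2}, {"hand": 0.04, "x": 0.04, "y": 0.001, "z": -0.001, "rx": -1.5, "ry": 1.4, "rz": -5.2}, {"hand": 0.04, "x": 0.04, "y": 0.005, "z": 0, "rx": -1.5, "ry": 1.4, "rz": -5.2}]'

```text
time: 1.1
tcp_pos: [0.387, -0.2386, 0.2863]
ee_rot: [160.9, -5.9, 72.7]
wrist_force: [0.8, -0.5, -0.1]
gripper_width: 0.0399
```

```bash
python3 - <<'E'
from h import *
show()
p1,R1=target(0,0,.2,90)
rows(p1,R1,10,.04)
E
```

```text
t 1.1 plate [-0.145  -0.1564  0.2785] 60.01 11.68 j [ 56.8 -14.2 -15.1 108.7 -17.6  70.4  27.1] F [ 0.8 -0.5 -0.1] Mz_tool 0.003 w 0.0399
rotvec [ -9.07   7.58 -30.44] dist 0.227
[{"hand": 0.04, "x": 0.0218, "y": 0.0052, "z": 0.0037, "rx": -0.91, "ry": 0.76, "rz": -3.04}, {"hand": 0.04, "x": 0.0214, "y": 0.0063, "z": 0.0041, "rx": -0.91, "ry": 0.76, "rz": -3.04}, {"hand": 0.04, "x": 0.021, "y": 0.0074, "z": 0.0045, "rx": -0.91, "ry": 0.76, "rz": -3.04}, {"hand": 0.04, "x": 0.0205, "y": 0.0084, "z": 0.0049, "rx": -0.91, "ry": 0.76, "rz": -3.04}, {"hand": 0.04, "x": 0.02, "y": 0.0094, "z": 0.0053, "rx": -0.91, "ry": 0.76, "rz": -3.04}, {"hand": 0.04, "x": 0.0194, "y": 0.0103, "z": 0.0057, "rx": -0.91, "ry": 0.76, "rz": -3.04}, {"hand": 0.04, "x": 0.0188, "y": 0.0113, "z": 0.0061, "rx": -0.91, "ry": 0.76, "rz": -3.04}, {"hand": 0.04, "x": 0.0181, "y": 0.0121, "z": 0.0066, "rx": -0.91, "ry": 0.76, "rz": -3.04}, {"hand": 0.04, "x": 0.0173, "y": 0.013, "z": 0.007, "rx": -0.91, "ry": 0.76, "rz": -3.04}, {"hand": 0.04, "x": 0.0165, "y": 0.0138, "z": 0.0074, "rx": -0.91, "ry": 0.76, "rz": -3.04}]
```

```bash
python3 - <<'E'
from h import *
p1,R1=target(0.0,0,.15,90)
rows(p1,R1,10,.04)
E
```

```text
rotvec [ -9.07   7.58 -30.44] dist 0.249
[{"hand": 0.04, "x": 0.0226, "y": 0.0058, "z": 0.0086, "rx": -0.91, "ry": 0.76, "rz": -3.04}, {"hand": 0.04, "x": 0.0222, "y": 0.0068, "z": 0.009, "rx": -0.91, "ry": 0.76, "rz": -3.04}, {"hand": 0.04, "x": 0.0217, "y": 0.0079, "z": 0.0094, "rx": -0.91, "ry": 0.76, "rz": -3.04}, {"hand": 0.04, "x": 0.0211, "y": 0.0088, "z": 0.0098, "rx": -0.91, "ry": 0.76, "rz": -3.04}, {"hand": 0.04, "x": 0.0205, "y": 0.0098, "z": 0.0102, "rx": -0.91, "ry": 0.76, "rz": -3.04}, {"hand": 0.04, "x": 0.0198, "y": 0.0107, "z": 0.0107, "rx": -0.91, "ry": 0.76, "rz": -3.04}, {"hand": 0.04, "x": 0.0191, "y": 0.0116, "z": 0.0111, "rx": -0.91, "ry": 0.76, "rz": -3.04}, {"hand": 0.04, "x": 0.0183, "y": 0.0124, "z": 0.0115, "rx": -0.91, "ry": 0.76, "rz": -3.04}, {"hand": 0.04, "x": 0.0174, "y": 0.0131, "z": 0.012, "rx": -0.91, "ry": 0.76, "rz": -3.04}, {"hand": 0.04, "x": 0.0166, "y": 0.0138, "z": 0.0124, "rx": -0.91, "ry": 0.76, "rz": -3.04}]
```

>>> servo_tool --rows '[{"hand": 0.04, "x": 0.0225, "y": 0.006, "z": 0.0085, "rx": 0, "ry": 0, "rz": -3}, {"hand": 0.04, "x": 0.022, "y": 0.007, "z": 0.009, "rx": 0, "ry": 0, "rz": -3}, {"hand": 0.04, "x": 0.0215, "y": 0.008, "z": 0.0095, "rx": -0.9, "ry": 0.75, "rz": -3}, {"hand": 0.04, "x": 0.021, "y": 0.009, "z": 0.01, "rx": -0.9, "ry": 0.75, "rz": -3}]'

```text
time: 1.5
tcp_pos: [0.4483, -0.155, 0.2682]
ee_rot: [158.2, -3.0, 85.2]
wrist_force: [0.6, 1.0, 0.2]
gripper_width: 0.0401
```

```bash
python3 - <<'E'
from h import *
show()
p1,R1=target(0,0,.15,90)
rows(p1,R1,8,.04)
E
```

```text
t 1.5 plate [-0.0855 -0.0894  0.2234] 72.58 9.24 j [ 38.6 -14.5 -12.6 111.9 -15.1  63.3  25.1] F [0.6 1.  0.2] Mz_tool -0.031 w 0.0401
rotvec [ -7.61   5.31 -17.76] dist 0.144
[{"hand": 0.04, "x": 0.0148, "y": 0.0077, "z": 0.0067, "rx": -0.95, "ry": 0.66, "rz": -2.22}, {"hand": 0.04, "x": 0.0144, "y": 0.0081, "z": 0.007, "rx": -0.95, "ry": 0.66, "rz": -2.22}, {"hand": 0.04, "x": 0.014, "y": 0.0086, "z": 0.0073, "rx": -0.95, "ry": 0.66, "rz": -2.22}, {"hand": 0.04, "x": 0.0136, "y": 0.009, "z": 0.0076, "rx": -0.95, "ry": 0.66, "rz": -2.22}, {"hand": 0.04, "x": 0.0131, "y": 0.0094, "z": 0.0079, "rx": -0.95, "ry": 0.66, "rz": -2.22}, {"hand": 0.04, "x": 0.0127, "y": 0.0097, "z": 0.0082, "rx": -0.95, "ry": 0.66, "rz": -2.22}, {"hand": 0.04, "x": 0.0122, "y": 0.0101, "z": 0.0086, "rx": -0.95, "ry": 0.66, "rz": -2.22}, {"hand": 0.04, "x": 0.0117, "y": 0.0104, "z": 0.0089, "rx": -0.95, "ry": 0.66, "rz": -2.22}]
```

>>> servo_tool --rows '[{"hand": 0.04, "x": 0.015, "y": 0.02, "z": 0.012, "rx": 0, "ry": 0, "rz": -2}, {"hand": 0.04, "x": 0.015, "y": 0.02, "z": 0.012, "rx": 0, "ry": 0, "rz": -2}, {"hand": 0.04, "x": 0.015, "y": 0.015, "z": 0.01, "rx": 0, "ry": 0, "rz": -2}]'

```text
time: 1.8
tcp_pos: [0.5151, -0.1087, 0.2573]
ee_rot: [158.0, -0.7, 91.2]
wrist_force: [0.1, -0.7, 0.1]
gripper_width: 0.0396
```

```bash
python3 - <<'E'
from h import *
show()
p1,R1=target(0,0,.15,90)
rows(p1,R1,5,.04)
E
```

```text
t 1.8 plate [-0.0253 -0.06    0.1761] 78.98 9.2 j [ 35.5  -8.2 -20.  108.1 -11.1  59.   20.2] F [ 0.1 -0.7  0.1] Mz_tool 0.038 w 0.0396
rotvec [ -7.9    4.74 -11.35] dist 0.07
[{"hand": 0.04, "x": 0.0132, "y": 0.0032, "z": 0.0036, "rx": -1.58, "ry": 0.95, "rz": -2.27}, {"hand": 0.04, "x": 0.013, "y": 0.0036, "z": 0.0039, "rx": -1.58, "ry": 0.95, "rz": -2.27}, {"hand": 0.04, "x": 0.0128, "y": 0.004, "z": 0.0042, "rx": -1.58, "ry": 0.95, "rz": -2.27}, {"hand": 0.04, "x": 0.0125, "y": 0.0044, "z": 0.0045, "rx": -1.58, "ry": 0.95, "rz": -2.27}, {"hand": 0.04, "x": 0.0123, "y": 0.0047, "z": 0.0049, "rx": -1.58, "ry": 0.95, "rz": -2.27}]
```

>>> servo_tool --rows '[{"hand": 0.04, "x": 0.013, "y": 0.003, "z": 0.0035, "rx": -1.6, "ry": 0.95, "rz": -2.3}, {"hand": 0.04, "x": 0.013, "y": 0.0035, "z": 0.004, "rx": -1.6, "ry": 0.95, "rz": -2.3}, {"hand": 0.04, "x": 0.013, "y": 0.004, "z": 0.004, "rx": -1.6, "ry": 0.95, "rz": -2.3}, {"hand": 0.04, "x": 0.0125, "y": 0.0045, "z": 0.0045, "rx": -1.6, "ry": 0.95, "rz": -2.3}, {"hand": 0.04, "x": 0.0125, "y": 0.0045, "z": 0.005, "rx": -1.6, "ry": 0.95, "rz": -2.3}, {"hand": 0.04}]'

```text
validation failed for argument at $.ro...
```

```bash
python3 - <<'E'
from h import *
import cv2
show()
c=camera("wrist");cv2.imwrite("pics/w1.png",c["image"]);np.savez("w1.npz",**c)
T=np.linalg.inv(c["camera_from_world"]);p,Rm,_=cur();print("cam in tool",Rm.T@(T[:3,3]-p),(Rm.T@T[:3,2]).round(3))
E
```

```text
t 1.8 plate [-0.0253 -0.06    0.1761] 78.98 9.2 j [ 35.5  -8.2 -20.  108.1 -11.1  59.   20.2] F [ 0.1 -0.7  0.1] Mz_tool 0.038 w 0.0396
cam in tool [ 0.07688159 -0.00123158 -0.17659011] [-0.311 -0.002  0.95 ]
```

View pics/w1.png

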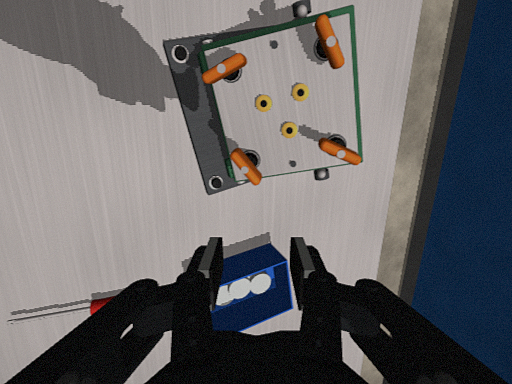

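The move was refused because the padding row had no keys. The wrist picture is already good: the four wings are at (225,68), (330,42), (245,168) and (340,150), and the bushes are between them. I'll measure from this.

```bash
cat > meas.py <<'E'
from h import *
import cv2,sys
from scipy import ndimage as nd
def cloud(c):
    z=c["z_map"];T=np.linalg.inv(c["camera_from_world"]);v,u=np.mgrid[:384,:512]
    return u,v,(np.stack([(u-c["cx"])/c["fx"]*z,(v-c["cy"])/c["fy"]*z,z,np.ones_like(z)],-1)@T.T)[...,:3]
def wings(c):
    u,v,P=cloud(c);hsv=cv2.cvtColor(c["image"],cv2.COLOR_BGR2HSV)
    cc,Rp=plate();Q=(P-cc)@Rp
    m=(hsv[...,0]>3)&(hsv[...,0]<18)&(hsv[...,1]>140)&(hsv[...,2]>80)&(c["z_map"]>0)&(Q[...,2]>.01)
    m=nd.binary_closing(m,np.ones((7,7)))&(c["z_map"]>0)
    l,k=nd.label(m)
    for i in range(1,k+1):
        q=l==i
        if q.sum()<60: continue
        s=Q[q];zt=np.percentile(s[:,2],90);t=s[s[:,2]>zt-.006]
        (cx,cy),(a,b),an=cv2.minAreaRect((t[:,:2]*1000).astype(np.float32))
        d=t[:,:2]-t[:,:2].mean(0);w,V=np.linalg.eigh(d.T@d)
        print(q.sum(),u[q].mean().round(),v[q].mean().round(),"top ctr",round(cx,1),round(cy,1),"size",round(a,1),round(b,1),"z",round(zt,4),"phi",np.degrees(np.arctan2(V[1,1],V[0,1])).round(1)%180)
    return Q,hsv,P
if __name__=="__main__":
    c=np.load(sys.argv[1]);Q,hsv,P=wings(c)
    u,v=np.meshgrid(range(512),range(384))
    g=(hsv[...,1]<70)&(abs(Q[...,0])<.09)&(abs(Q[...,1])<.09)&(abs(Q[...,2])<.01)
    p=P[g]
    for _ in range(8):
        A=np.c_[p[:,:2],np.ones(len(p))];co=np.linalg.lstsq(A,p[:,2],rcond=None)[0];r=A@co-p[:,2];p=p[abs(r)<max(.002,1.5*r.std())]
    print(len(p),co,"tilt",np.degrees(np.arctan(np.hypot(*co[:2]))),"yaw",np.degrees(np.arctan2(co[1],co[0])),r.std())
    cc,Rp=plate();q=(p-cc)@Rp;print(cv2.minAreaRect((q[:,:2]*1000).astype(np.float32)),np.median(q[:,2]))
E
python3 meas.py w1.npz
```

```text
550 330.0 41.0 top ctr 55.0 58.8 size 11.1 48.8 z 0.0468 phi 107.2
580 224.0 69.0 top ctr -54.7 58.5 size 49.1 12.0 z 0.0467 phi 14.400000000000006
484 340.0 152.0 top ctr 54.6 -50.7 size 10.9 47.6 z 0.047 phi 145.6
492 246.0 166.0 top ctr -54.6 -50.4 size 10.8 48.0 z 0.0467 phi 118.1
14885 [ 0.56134395  0.13297576 -0.22032073] tilt 29.979752004554616 yaw 13.327032199866602 0.0008160779337571878
((-0.0888824462890625, 3.4367446899414062), (163.67874145507812, 163.81031799316406), 89.93883514404297) 0.00014631906787651147
```

```bash
cat > w.py <<'E'
E
python3 - <<'E'
import json,numpy as np
from h import *
c,Rp=plate();c=c+Rp@[0.0,0.0039,0.0003];json.dump(dict(c=list(c),yaw=13.5,tilt=30.),open("pl.json","w"))
E
cat > go.py <<'E'
from h import *
import sys
a=sys.argv[1:]
show()
p,Rm=target(float(a[0])/1e3,float(a[1])/1e3,float(a[2])/1e3,float(a[3]));rows(p,Rm,int(a[4]),float(a[5]))
E
python3 go.py 55 55 100 107.2 9 .04
```

```text
t 1.85 plate [-0.0234 -0.0608  0.174 ] 79.28 9.12 j [ 35.3  -8.1 -20.3 108.  -11.1  58.9  20.1] F [ 0.7  2.3 -0.1] Mz_tool 0.018 w 0.0399
rotvec [ -8.58   3.36 -28.21] dist 0.158
[{"hand": 0.04, "x": 0.015, "y": 0.007, "z": 0.006, "rx": -0.95, "ry": 0.37, "rz": -3.13}, {"hand": 0.04, "x": 0.0145, "y": 0.0077, "z": 0.0062, "rx": -0.95, "ry": 0.37, "rz": -3.13}, {"hand": 0.04, "x": 0.014, "y": 0.0084, "z": 0.0065, "rx": -0.95, "ry": 0.37, "rz": -3.13}, {"hand": 0.04, "x": 0.0135, "y": 0.009, "z": 0.0067, "rx": -0.95, "ry": 0.37, "rz": -3.13}, {"hand": 0.04, "x": 0.013, "y": 0.0096, "z": 0.0069, "rx": -0.95, "ry": 0.37, "rz": -3.13}, {"hand": 0.04, "x": 0.0124, "y": 0.0102, "z": 0.0072, "rx": -0.95, "ry": 0.37, "rz": -3.13}, {"hand": 0.04, "x": 0.0118, "y": 0.0108, "z": 0.0074, "rx": -0.95, "ry": 0.37, "rz": -3.13}, {"hand": 0.04, "x": 0.0111, "y": 0.0113, "z": 0.0077, "rx": -0.95, "ry": 0.37, "rz": -3.13}, {"hand": 0.04, "x": 0.0104, "y": 0.0117, "z": 0.008, "rx": -0.95, "ry": 0.37, "rz": -3.13}]
```

>>> servo_tool --rows '[{"hand": 0.04, "x": 0.015, "y": 0.007, "z": 0.006, "rx": -0.95, "ry": 0.35, "rz": -3.1}, {"hand": 0.04, "x": 0.0145, "y": 0.0075, "z": 0.006, "rx": -0.95, "ry": 0.35, "rz": -3.1}, {"hand": 0.04, "x": 0.014, "y": 0.0085, "z": 0.0065, "rx": -0.95, "ry": 0.35, "rz": -3.1}, {"hand": 0.04, "x": 0.0135, "y": 0.009, "z": 0.0065, "rx": -0.95, "ry": 0.35, "rz": -3.1}, {"hand": 0.04, "x": 0.013, "y": 0.0095, "z": 0.007, "rx": -0.95, "ry": 0.35, "rz": -3.1}, {"hand": 0.04, "x": 0.0125, "y": 0.01, "z": 0.007, "rx": -0.95, "ry": 0.35, "rz": -3.1}, {"hand": 0.04, "x": 0.012, "y": 0.011, "z": 0.0075, "rx": -0.95, "ry": 0.35, "rz": -3.1}, {"hand": 0.04, "x": 0.011, "y": 0.0115, "z": 0.0075, "rx": -0.95, "ry": 0.35, "rz": -3.1}, {"hand": 0.04, "x": 0.0105, "y": 0.0115, "z": 0.008, "rx": -0.95, "ry": 0.35, "rz": -3.1}]'

```text
time: 2.75
tcp_pos: [0.5907, 0.0385, 0.2282]
ee_rot: [151.1, 9.0, 119.5]
wrist_force: [0.1, -0.0, 0.4]
gripper_width: 0.0398
```

```bash
python3 go.py 55 55 60 107.2 4 .04; python3 - <<'E'
from meas import *
c=camera("wrist");cv2.imwrite("pics/w2.png",c["image"]);np.savez("w2.npz",**c);wings(c)
E
```

```text
t 2.75 plate [0.0536 0.0615 0.0966] 108.28 0.13 j [ 26.2  -4.5 -27.8 111.6 -11.5  43.3  36.1] F [ 0.1 -0.   0.4] Mz_tool -0.015 w 0.0398
rotvec [0.13 0.01 1.08] dist 0.037
[{"hand": 0.04, "x": -0.0017, "y": -0.0002, "z": 0.0091, "rx": 0.03, "ry": 0.0, "rz": 0.27}, {"hand": 0.04, "x": -0.0017, "y": -0.0002, "z": 0.0091, "rx": 0.03, "ry": 0.0, "rz": 0.27}, {"hand": 0.04, "x": -0.0017, "y": -0.0002, "z": 0.0091, "rx": 0.03, "ry": 0.0, "rz": 0.27}, {"hand": 0.04, "x": -0.0017, "y": -0.0002, "z": 0.0091, "rx": 0.03, "ry": 0.0, "rz": 0.27}]
880 140.0 171.0 top ctr -54.5 55.6 size 48.9 12.1 z 0.0464 phi 14.099999999999994
568 255.0 206.0 top ctr 54.9 55.9 size 11.1 47.7 z 0.0464 phi 107.0
872 120.0 267.0 top ctr -38.8 -1.2 size 138.7 34.0 z 0.046 phi 92.3
516 228.0 302.0 top ctr 46.5 -12.8 size 22.2 122.0 z 0.0465 phi 107.3
```

View pics/w2.png

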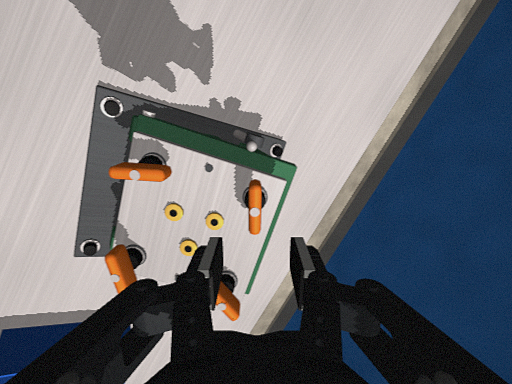

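The gripper is above the far-left wing, which is centred in plate frame at (54.9, 55.9) mm with phi 107, between the fingers in the picture at (255,206). I'll go down next.

```bash
python3 go.py 55 55.6 20 107.2 7 .04
```

```text
t 2.8 plate [0.0538 0.0642 0.0955] 108.58 0.22 j [ 26.1  -4.5 -28.  111.7 -11.5  43.2  36.2] F [ 0.   2.3 -1.3] Mz_tool 0.0 w 0.0401
rotvec [ 0.17 -0.14  1.38] dist 0.076
[{"hand": 0.04, "x": -0.0012, "y": -0.0003, "z": 0.0108, "rx": 0.02, "ry": -0.02, "rz": 0.2}, {"hand": 0.04, "x": -0.0012, "y": -0.0003, "z": 0.0108, "rx": 0.02, "ry": -0.02, "rz": 0.2}, {"hand": 0.04, "x": -0.0012, "y": -0.0002, "z": 0.0108, "rx": 0.02, "ry": -0.02, "rz": 0.2}, {"hand": 0.04, "x": -0.0012, "y": -0.0002, "z": 0.0108, "rx": 0.02, "ry": -0.02, "rz": 0.2}, {"hand": 0.04, "x": -0.0012, "y": -0.0002, "z": 0.0108, "rx": 0.02, "ry": -0.02, "rz": 0.2}, {"hand": 0.04, "x": -0.0012, "y": -0.0002, "z": 0.0108, "rx": 0.02, "ry": -0.02, "rz": 0.2}, {"hand": 0.04, "x": -0.0012, "y": -0.0002, "z": 0.0108, "rx": 0.02, "ry": -0.02, "rz": 0.2}]
```

>>> servo_tool --rows '[{"hand": 0.04, "x": -0.003, "y": -0.0005, "z": 0.011, "rx": 0, "ry": 0, "rz": 0.4}, {"hand": 0.04, "x": -0.003, "y": -0.0005, "z": 0.012, "rx": 0, "ry": 0, "rz": 0.4}, {"hand": 0.04, "x": -0.002, "y": -0.0005, "z": 0.012, "rx": 0, "ry": 0, "rz": 0.4}, {"hand": 0.04, "x": -0.001, "y": 0, "z": 0.01, "rx": 0, "ry": 0, "rz": 0.2}, {"hand": 0.04, "x": 0, "y": 0, "z": 0, "rx": 0, "ry": 0, "rz": 0}]'

```text
time: 3.3
tcp_pos: [0.6169, 0.0351, 0.1843]
ee_rot: [151.1, 8.2, 118.2]
wrist_force: [0.4, -0.1, -0.4]
gripper_width: 0.0396
```

```bash
python3 go.py 55 55.6 20 107.2 3 .04
```

```text
t 3.3 plate [0.053  0.0522 0.0462] 106.76 0.09 j [ 25.7   1.6 -28.7 112.   -7.7  37.3  32.4] F [ 0.4 -0.1 -0.4] Mz_tool 0.011 w 0.0396
rotvec [-0.02 -0.09 -0.44] dist 0.027
[{"hand": 0.04, "x": 0.0009, "y": 0.001, "z": 0.0087, "rx": -0.01, "ry": -0.03, "rz": -0.15}, {"hand": 0.04, "x": 0.0009, "y": 0.001, "z": 0.0087, "rx": -0.01, "ry": -0.03, "rz": -0.15}, {"hand": 0.04, "x": 0.0009, "y": 0.001, "z": 0.0087, "rx": -0.01, "ry": -0.03, "rz": -0.15}]
```

>>> servo_tool --rows '[{"hand": 0.04, "x": 0.001, "y": 0.001, "z": 0.0085, "rx": 0, "ry": 0, "rz": 0}, {"hand": 0.04, "x": 0.001, "y": 0.001, "z": 0.0085, "rx": 0, "ry": 0, "rz": 0}, {"hand": 0.04, "x": 0.0005, "y": 0.0005, "z": 0.007, "rx": 0, "ry": 0, "rz": 0}, {"hand": 0.04, "x": 0, "y": 0, "z": 0, "rx": 0, "ry": 0, "rz": 0}, {"hand": 0.04, "x": 0, "y": 0, "z": 0, "rx": 0, "ry": 0, "rz": 0}]'

```text
time: 3.8
tcp_pos: [0.6304, 0.0416, 0.1623]
ee_rot: [151.1, 8.2, 118.1]
wrist_force: [-0.6, 0.5, 0.8]
gripper_width: 0.0397
```

```bash
python3 go.py 55 55.6 20 107.2 1 .04;python3 - <<'E'
from meas import *
c=camera("wrist");cv2.imwrite("pics/w3.png",c["image"]);wings(c)
E
```

```text
t 3.8 plate [0.0547 0.0553 0.0198] 106.7 0.12 j [ 24.4   4.8 -29.1 112.   -4.4  34.3  29.2] F [-0.6  0.5  0.8] Mz_tool 0.019 w 0.0397
rotvec [-0.04 -0.11 -0.5 ] dist 0.0
[{"hand": 0.04, "x": 0.0002, "y": 0.0004, "z": -0.0002, "rx": -0.04, "ry": -0.11, "rz": -0.5}]
2018 89.0 192.0 top ctr -54.2 55.6 size 49.0 12.0 z 0.0462 phi 13.699999999999989
1177 255.0 235.0 top ctr 54.2 55.7 size 11.5 48.2 z 0.0463 phi 106.7
1265 68.0 312.0 top ctr -39.9 2.2 size 116.7 21.6 z 0.0458 phi 103.3
```

View pics/w3.png

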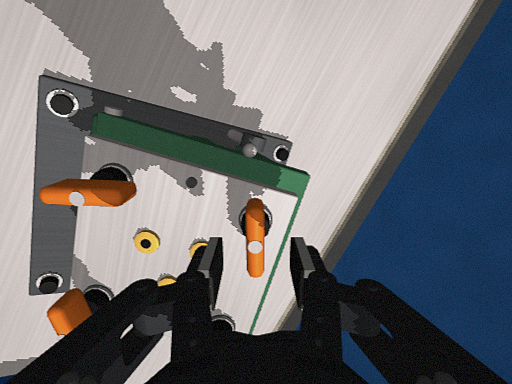

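The far-left wing at (255,235) is centred between the fingers. Closing.

>>> servo_tool --rows '[{"hand": 0.0, "x": 0, "y": 0, "z": 0, "rx": 0, "ry": 0, "rz": 0}, {"hand": 0.0, "x": 0, "y": 0, "z": 0, "rx": 0, "ry": 0, "rz": 0}, {"hand": 0.0, "x": 0, "y": 0, "z": 0, "rx": 0, "ry": 0, "rz": 0}, {"hand": 0.0, "x": 0, "y": 0, "z": 0, "rx": 0, "ry": 0, "rz": 0}, {"hand": 0.0, "x": 0, "y": 0, "z": 0, "rx": 0, "ry": 0, "rz": 0}]'

```text
time: 4.35
tcp_pos: [0.6307, 0.0413, 0.1639]
ee_rot: [151.0, 8.3, 118.1]
wrist_force: [-0.3, -0.1, -0.3]
gripper_width: -0.0
```

```bash
python3 -c "
from h import *
show()"
```

```text
t 4.35 plate [0.0557 0.055  0.0211] 106.72 0.05 j [ 24.4   4.7 -29.1 111.9  -4.4  34.4  29.3] F [-0.3 -0.1 -0.3] Mz_tool -0.012 w -0.0
```

```bash
python3 - <<'E'
from meas import *
c=camera("wrist");cv2.imwrite("pics/w4.png",c["image"]);wings(c)
c=camera("scene");cv2.imwrite("pics/s4.png",cv2.resize(c["image"][150:320,150:320],None,fx=3.5,fy=3.5))
show()
E
```

```text
2004 89.0 190.0 top ctr -54.7 55.6 size 49.4 11.5 z 0.0462 phi 13.599999999999994
675 254.0 217.0 top ctr 50.6 68.7 size 11.6 21.3 z 0.0463 phi 107.2
1725 72.0 315.0 top ctr -39.3 -2.0 size 128.8 29.7 z 0.0458 phi 96.0
t 4.45 plate [0.0556 0.055  0.021 ] 106.72 0.04 j [ 24.4   4.7 -29.1 111.9  -4.4  34.4  29.3] F [ 0.3 -0.1  0.3] Mz_tool -0.006 w 0.0
```

View pics/w4.png

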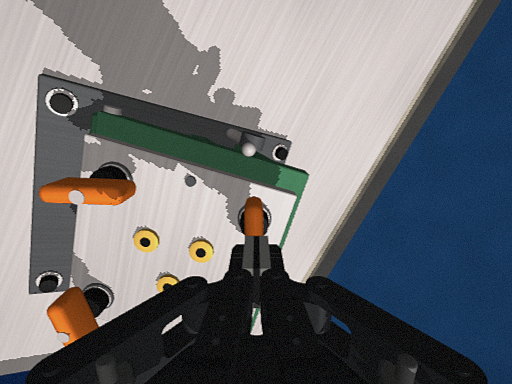

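View pics/s4.png

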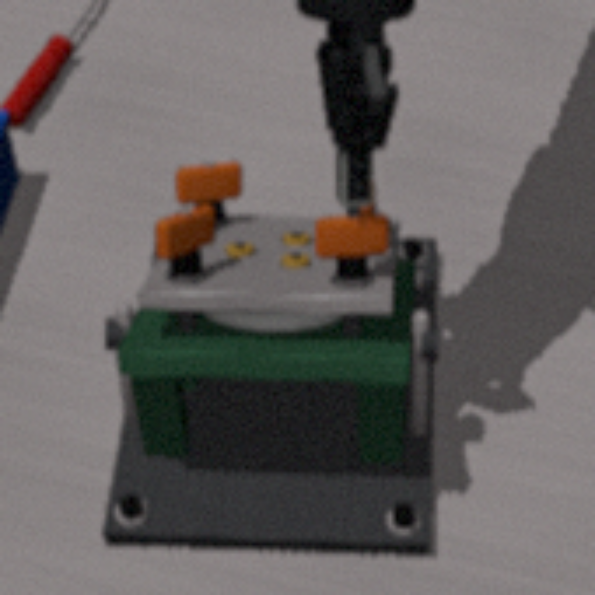

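```bash
python3 - <<'E'
from meas import *
p,Rm,s=cur()
for n in ["wrist","scene","top"]:
    c=camera(n);q=c["camera_from_world"]@np.r_[p,1];uv=(q[0]/q[2]*c["fx"]+c["cx"],q[1]/q[2]*c["fy"]+c["cy"]);print(n,np.round(uv,1),q[2].round(4))
    u,v,P=cloud(c);cc,Rp=plate();Q=(P-cc)@Rp
    if n=="wrist":
        for a,b in [(250,240),(264,240),(250,250),(264,250),(264,260),(254,220),(254,205),(257,236),(257,270)]: print(a,b,c["z_map"][b,a].round(4),Q[b,a].round(4), (Rm.T@(P[b,a]-p)).round(4))
        cv2.imwrite("pics/w5.png",cv2.resize(c["image"][170:300,190:320],None,fx=4.5,fy=4.5))
    if n=="scene": 
        print("Q",[(y,Q[y,251].round(3)) for y in range(195,225,3)])
        cv2.imwrite("pics/s5.png",cv2.resize(c["image"][180:240,210:290],None,fx=8,fy=8))
E
```

```text
wrist [255.6 228. ] 0.1915
250 240 0.1483 [0.0494 0.0652 0.0627] [ 0.0116 -0.003  -0.0416]
264 240 0.1464 [0.0566 0.0683 0.0644] [ 0.0125  0.0048 -0.0434]
250 250 0.1357 [0.0494 0.0662 0.0756] [ 0.0126 -0.0027 -0.0546]
264 250 0.1359 [0.0563 0.0682 0.0754] [ 0.0125  0.0045 -0.0544]
264 260 0.1268 [0.0561 0.0681 0.085 ] [ 0.0124  0.0042 -0.064 ]
254 220 0.1625 [0.05   0.0708 0.046 ] [ 0.0168 -0.0009 -0.025 ]
254 205 0.1651 [0.0477 0.0783 0.0408] [ 0.0247 -0.0009 -0.0197]
257 236 0.1515 [0.0529 0.067  0.0591] [ 0.0123  0.0009 -0.038 ]
257 270 0.1215 [0.0533 0.0656 0.0911] [ 0.0109  0.0008 -0.07  ]
scene [250.7 221.8] 1.076
Q [(195, array([0.065, 0.056, 0.088])), (198, array([0.067, 0.056, 0.081])), (201, array([0.071, 0.056, 0.076])), (204, array([0.072, 0.056, 0.069])), (207, array([0.06 , 0.056, 0.058])), (210, array([0.048, 0.055, 0.047])), (213, array([0.054, 0.055, 0.042])), (216, array([0.057, 0.056, 0.036])), (219, array([0.062, 0.056, 0.03 ])), (222, array([0.06 , 0.056, 0.022]))]
top [245.1 134.7] 1.3178
```

View pics/w5.png

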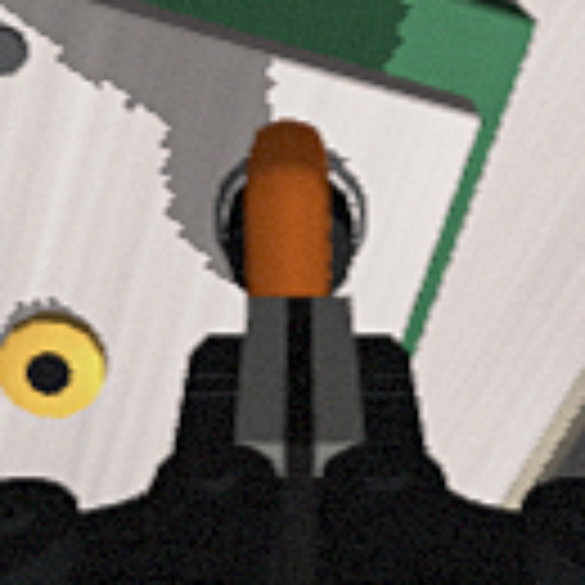

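View pics/s5.png

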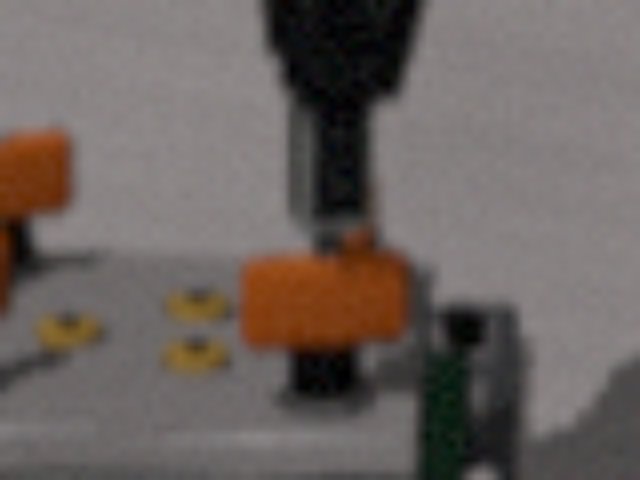

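```bash
python3 - <<'E'
from meas import *
# w2: pose at t=2.75 ; rebuild tool pose from camera extrinsic via known cam-in-tool
c2=np.load("w2.npz")
c=camera("wrist");p,Rm,s=cur()
Tt=np.eye(4);Tt[:3,:3]=Rm;Tt[:3,3]=p
M=c["camera_from_world"]@Tt  # tool->cam
print(s['gripper_width'],c["fx"])
for nm,cc in (("w2",c2),("now",c)):
    z=cc["z_map"];v,u=np.mgrid[:384,:512]
    Pc=np.stack([(u-cc["cx"])/cc["fx"]*z,(v-cc["cy"])/cc["fy"]*z,z,np.ones_like(z)],-1)
    Q=Pc@np.linalg.inv(M).T
    h=cc["image"].max(-1)
    m=(z>0)&(abs(Q[...,1])<.05)&(abs(Q[...,0])<.03)&(Q[...,2]<.005)&(Q[...,2]>-.12)&(cv2.cvtColor(cc["image"],cv2.COLOR_BGR2HSV)[...,1]<90)
    for r in range(225,300,4):
        cs=np.where(m[r])[0]
        if len(cs): print(nm,r,cs.min(),cs.max(),[Q[r,k,:3].round(3).tolist() for k in (cs[0],cs[len(cs)//4],cs[-1])])
E
```

```text
-0.0001244056831308258 264.77848938006105
w2 237 210 303 [[0.012, -0.026, -0.039], [0.012, -0.023, -0.038], [0.012, 0.027, -0.038]]
w2 241 209 304 [[0.012, -0.025, -0.045], [0.012, -0.023, -0.044], [0.012, 0.027, -0.044]]
w2 245 201 312 [[0.009, -0.031, -0.042], [0.012, -0.024, -0.048], [0.008, 0.032, -0.04]]
w2 249 197 317 [[0.008, -0.032, -0.046], [0.012, -0.024, -0.053], [0.008, 0.034, -0.045]]
w2 253 197 319 [[0.008, -0.031, -0.05], [0.012, -0.022, -0.056], [0.008, 0.034, -0.049]]
w2 257 192 321 [[0.008, -0.033, -0.054], [0.012, -0.023, -0.061], [0.008, 0.034, -0.054]]
w2 261 191 322 [[0.008, -0.032, -0.058], [0.012, -0.023, -0.064], [0.008, 0.034, -0.058]]
w2 265 195 324 [[0.008, -0.03, -0.062], [0.012, -0.022, -0.068], [0.008, 0.034, -0.062]]
w2 269 187 322 [[0.007, -0.033, -0.064], [0.012, -0.024, -0.071], [0.008, 0.032, -0.065]]
w2 273 182 329 [[0.013, -0.032, -0.075], [0.013, -0.023, -0.075], [0.013, 0.032, -0.076]]
w2 277 177 328 [[0.012, -0.034, -0.078], [0.013, -0.023, -0.079], [0.014, 0.03, -0.08]]
w2 281 137 374 [[0.013, -0.049, -0.081], [0.013, -0.027, -0.082], [0.013,
[... 1381 characters left out ...]
08, -0.012, -0.065], [0.013, -0.005, -0.073], [0.008, 0.014, -0.065]]
now 273 226 287 [[0.013, -0.013, -0.075], [0.013, -0.005, -0.076], [0.013, 0.014, -0.075]]
now 277 187 326 [[0.012, -0.029, -0.078], [0.014, -0.008, -0.08], [0.013, 0.03, -0.078]]
now 281 180 331 [[0.013, -0.031, -0.081], [0.008, -0.016, -0.074], [0.013, 0.031, -0.082]]
now 285 176 338 [[0.012, -0.032, -0.083], [0.008, -0.017, -0.077], [0.013, 0.034, -0.085]]
now 289 167 346 [[0.013, -0.035, -0.086], [0.008, -0.017, -0.08], [0.013, 0.036, -0.087]]
now 293 159 351 [[0.014, -0.037, -0.09], [0.011, -0.02, -0.087], [0.013, 0.037, -0.089]]
now 297 152 358 [[0.013, -0.039, -0.091], [0.012, -0.022, -0.09], [0.013, 0.039, -0.091]]
```

The wrist depth and the scene view both show the real fingertips about 37 mm behind the reported TCP. The fingers shut above the wing (tips near row 236, about 12 mm over its top). I'll open and go about 36 mm deeper, watching the force.

>>> servo_tool --rows '[{"hand": 0.04, "x": 0, "y": 0, "z": 0, "rx": 0, "ry": 0, "rz": 0}, {"hand": 0.04, "x": 0, "y": 0, "z": 0, "rx": 0, "ry": 0, "rz": 0}, {"hand": 0.04, "x": 0, "y": 0, "z": 0, "rx": 0, "ry": 0, "rz": 0}, {"hand": 0.04, "x": 0, "y": 0, "z": 0.006, "rx": 0, "ry": 0, "rz": 0}, {"hand": 0.04, "x": 0, "y": 0, "z": 0.006, "rx": 0, "ry": 0, "rz": 0}, {"hand": 0.04, "x": 0, "y": 0, "z": 0.006, "rx": 0, "ry": 0, "rz": 0}, {"hand": 0.04, "x": 0, "y": 0, "z": 0, "rx": 0, "ry": 0, "rz": 0}]'

```text
time: 5.35
tcp_pos: [0.6401, 0.0436, 0.1463]
ee_rot: [151.1, 8.2, 118.1]
wrist_force: [0.1, -0.3, -1.1]
gripper_width: 0.0398
```

```bash
python3 go.py 55 55.6 -15 107 3 .04;python3 - <<'E'
from meas import *
c=camera("wrist");cv2.imwrite("pics/w6.png",c["image"]);wings(c)
c=camera("scene");cv2.imwrite("pics/s6.png",cv2.resize(c["image"][180:240,210:290],None,fx=8,fy=8))
E
```

```text
t 5.35 plate [0.0552 0.055  0.0011] 106.71 0.03 j [ 23.4   7.1 -28.9 111.9  -2.1  32.2  27.4] F [ 0.1 -0.3 -1.1] Mz_tool -0.032 w 0.0398
rotvec [ 0.01 -0.03 -0.29] dist 0.016
[{"hand": 0.04, "x": 0.0002, "y": -0.0, "z": 0.0054, "rx": 0.0, "ry": -0.01, "rz": -0.1}, {"hand": 0.04, "x": 0.0002, "y": -0.0, "z": 0.0054, "rx": 0.0, "ry": -0.01, "rz": -0.1}, {"hand": 0.04, "x": 0.0002, "y": -0.0, "z": 0.0054, "rx": 0.0, "ry": -0.01, "rz": -0.1}]
2659 68.0 201.0 top ctr -54.6 55.9 size 49.8 11.7 z 0.0462 phi 13.800000000000011
1478 254.0 248.0 top ctr 54.1 55.5 size 11.4 48.6 z 0.0463 phi 106.6
1451 48.0 330.0 top ctr -41.4 0.9 size 116.6 18.7 z 0.0459 phi 73.1
```

View pics/w6.png

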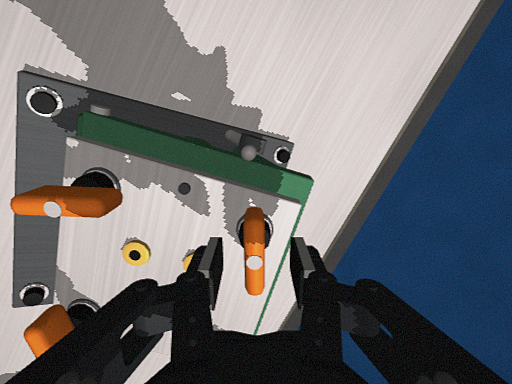

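View pics/s6.png

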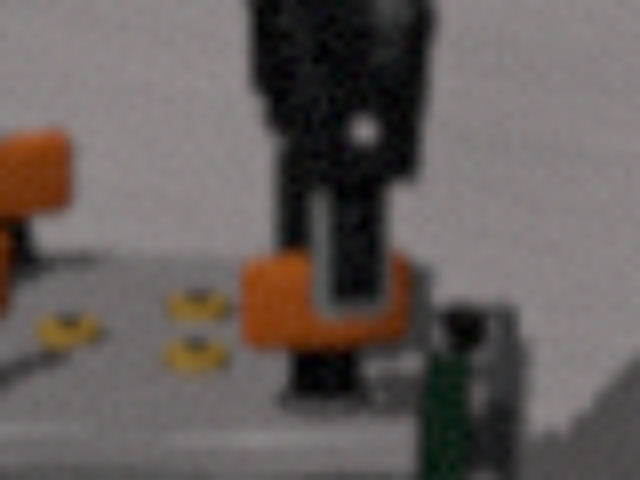

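The scene crop shows a finger now beside the wing, overlapping about half its depth at (350,310), which confirms the offset. I'll go 14 mm lower and close.

>>> servo_tool --rows '[{"hand": 0.04, "x": 0, "y": 0, "z": 0.005, "rx": 0, "ry": 0, "rz": 0}, {"hand": 0.04, "x": 0, "y": 0, "z": 0.005, "rx": 0, "ry": 0, "rz": 0}, {"hand": 0.04, "x": 0, "y": 0, "z": 0.003, "rx": 0, "ry": 0, "rz": 0}, {"hand": 0.0, "x": 0, "y": 0, "z": 0, "rx": 0, "ry": 0, "rz": 0}, {"hand": 0.0, "x": 0, "y": 0, "z": 0, "rx": 0, "ry": 0, "rz": 0}, {"hand": 0.0, "x": 0, "y": 0, "z": 0, "rx": 0, "ry": 0, "rz": 0}, {"hand": 0.0, "x": 0, "y": 0, "z": 0, "rx": 0, "ry": 0, "rz": 0}]'

```text
time: 6.15
tcp_pos: [0.6458, 0.0444, 0.1344]
ee_rot: [151.2, 8.3, 118.1]
wrist_force: [4.1, 1.2, -2.9]
gripper_width: 0.0108
```

```bash
python3 -c "
from h import *
show()"
```

```text
t 6.15 plate [ 0.0543  0.0544 -0.0121] 106.72 0.11 j [ 22.6   8.8 -28.6 111.9  -0.5  30.8  26. ] F [ 4.1  1.2 -2.9] Mz_tool -0.023 w 0.0108
```

>>> servo_tool --rows '[{"hand": 0.0, "x": 0, "y": 0, "z": 0, "rx": 0, "ry": 0, "rz": 5}, {"hand": 0.0, "x": 0, "y": 0, "z": 0, "rx": 0, "ry": 0, "rz": 7}, {"hand": 0.0, "x": 0, "y": 0, "z": 0, "rx": 0, "ry": 0, "rz": 7}, {"hand": 0.0, "x": 0, "y": 0, "z": 0, "rx": 0, "ry": 0, "rz": 0}]'

```text
time: 6.55
tcp_pos: [0.6461, 0.0445, 0.1346]
ee_rot: [150.1, -1.4, 101.0]
wrist_force: [-0.4, -0.4, -0.3]
gripper_width: 0.011
```

```bash
python3 -c "
from h import *
show()"
```

```text
t 6.55 plate [ 0.0546  0.0544 -0.0121] 87.13 0.06 j [ 20.1   8.5 -25.8 112.   -1.5  30.7   7.2] F [-0.4 -0.4 -0.3] Mz_tool 0.151 w 0.011
```

>>> servo_tool --rows '[{"hand": 0.0, "x": 0, "y": 0, "z": 0, "rx": 0, "ry": 0, "rz": 7}, {"hand": 0.0, "x": 0, "y": 0, "z": 0, "rx": 0, "ry": 0, "rz": 7}, {"hand": 0.0, "x": 0, "y": 0, "z": 0, "rx": 0, "ry": 0, "rz": 7}, {"hand": 0.0, "x": 0, "y": 0, "z": 0, "rx": 0, "ry": 0, "rz": 4}, {"hand": 0.0, "x": 0, "y": 0, "z": 0, "rx": 0, "ry": 0, "rz": 0}]'

```text
time: 7.05
tcp_pos: [0.6465, 0.0444, 0.1348]
ee_rot: [152.9, -13.4, 79.1]
wrist_force: [0.3, 0.3, -1.1]
gripper_width: 0.0106
```

```bash
python3 -c "
from h import *
show()"
```

```text
t 7.05 plate [ 0.0551  0.0543 -0.0121] 62.35 0.05 j [ 17.    8.2 -22.4 112.1  -2.7  30.7 -16.7] F [ 0.3  0.3 -1.1] Mz_tool 0.114 w 0.0106
```

>>> servo_tool --rows '[{"hand": 0.04, "x": 0, "y": 0, "z": 0, "rx": 0, "ry": 0, "rz": 0}, {"hand": 0.04, "x": 0, "y": 0, "z": 0, "rx": 0, "ry": 0, "rz": 0}, {"hand": 0.04, "x": 0, "y": 0, "z": 0, "rx": 0, "ry": 0, "rz": 0}, {"hand": 0.04, "x": 0, "y": 0, "z": -0.01, "rx": 0, "ry": 0, "rz": 0}, {"hand": 0.04, "x": 0, "y": 0, "z": -0.014, "rx": 0, "ry": 0, "rz": 0}, {"hand": 0.04, "x": 0, "y": 0, "z": -0.014, "rx": 0, "ry": 0, "rz": 0}, {"hand": 0.04, "x": 0, "y": 0, "z": -0.01, "rx": 0, "ry": 0, "rz": 0}]'

```text
time: 7.75
tcp_pos: [0.6212, 0.0389, 0.1792]
ee_rot: [152.8, -13.1, 79.7]
wrist_force: [0.3, 0.2, 0.6]
gripper_width: 0.04
```

```bash
python3 go.py -54.7 -54.5 40 118 9 .04;python3 - <<'E'
from meas import *
c=camera("wrist");cv2.imwrite("pics/w7.png",c["image"]);wings(c)
E
```

```text
t 7.75 plate [0.0549 0.0548 0.0393] 63.04 0.04 j [ 19.2   2.1 -22.8 112.1  -7.   36.6 -12.3] F [0.3 0.2 0.6] Mz_tool -0.002 w 0.04
rotvec [-4.000e-02 -1.000e-02 -5.496e+01] dist 0.155
[{"hand": 0.04, "x": -0.0163, "y": -0.0053, "z": -0.0001, "rx": -0.0, "ry": -0.0, "rz": -6.11}, {"hand": 0.04, "x": -0.0157, "y": -0.0071, "z": -0.0001, "rx": -0.0, "ry": -0.0, "rz": -6.11}, {"hand": 0.04, "x": -0.0148, "y": -0.0087, "z": -0.0001, "rx": -0.0, "ry": -0.0, "rz": -6.11}, {"hand": 0.04, "x": -0.0138, "y": -0.0102, "z": -0.0001, "rx": -0.0, "ry": -0.0, "rz": -6.11}, {"hand": 0.04, "x": -0.0127, "y": -0.0116, "z": -0.0001, "rx": -0.0, "ry": -0.0, "rz": -6.11}, {"hand": 0.04, "x": -0.0114, "y": -0.0129, "z": -0.0001, "rx": -0.0, "ry": -0.0, "rz": -6.11}, {"hand": 0.04, "x": -0.0099, "y": -0.014, "z": -0.0001, "rx": -0.0, "ry": -0.0, "rz": -6.11}, {"hand": 0.04, "x": -0.0084, "y": -0.015, "z": -0.0001, "rx": -0.0, "ry": -0.0, "rz": -6.11}, {"hand": 0.04, "x": -0.0067, "y": -0.0158, "z": -0.0001, "rx": -0.0, "ry": -0.0, "rz": -6.11}]
932 257.0 224.0 top ctr 55.2 55.3 size 48.6 11.2 z 0.0463 phi 62.1
543 143.0 273.0 top ctr -27.0 66.2 size 99.7 15.7 z 0.0453 phi 11.400000000000006
163 295.0 321.0 top ctr 41.9 -39.6 size 2.7 9.1 z 0.0394 phi 158.5
60 343.0 339.0 top ctr 84.6 59.7 size 2.0 1.3 z 0.1552 phi 75.0
```

View pics/w7.png

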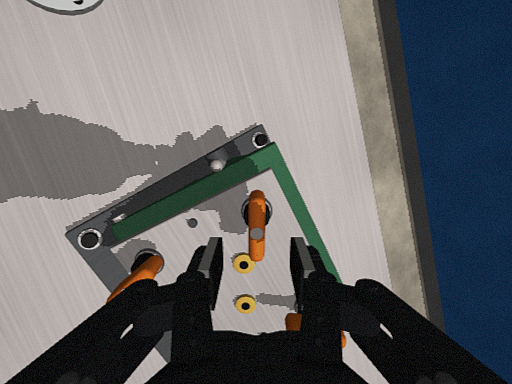

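The far-left wing at (257,224) is now at phi 62, so 45° were turned. On to the diagonal knob, near right.

>>> servo_tool --rows '[{"hand": 0.04, "x": -0.0165, "y": -0.0055, "z": 0, "rx": 0, "ry": 0, "rz": -6.1}, {"hand": 0.04, "x": -0.0155, "y": -0.007, "z": 0, "rx": 0, "ry": 0, "rz": -6.1}, {"hand": 0.04, "x": -0.015, "y": -0.0085, "z": 0, "rx": 0, "ry": 0, "rz": -6.1}, {"hand": 0.04, "x": -0.014, "y": -0.01, "z": 0, "rx": 0, "ry": 0, "rz": -6.1}, {"hand": 0.04, "x": -0.0125, "y": -0.0115, "z": 0, "rx": 0, "ry": 0, "rz": -6.1}, {"hand": 0.04, "x": -0.0115, "y": -0.013, "z": 0, "rx": 0, "ry": 0, "rz": -6.1}, {"hand": 0.04, "x": -0.01, "y": -0.014, "z": 0, "rx": 0, "ry": 0, "rz": -6.1}, {"hand": 0.04, "x": -0.0085, "y": -0.015, "z": 0, "rx": 0, "ry": 0, "rz": -6.1}, {"hand": 0.04, "x": -0.0045, "y": -0.01, "z": 0, "rx": 0, "ry": 0, "rz": -4}, {"hand": 0.04, "x": 0, "y": 0, "z": 0, "rx": 0, "ry": 0, "rz": 0}]'

```text
time: 8.8
tcp_pos: [0.559, -0.0914, 0.1361]
ee_rot: [152.4, 14.3, 128.1]
wrist_force: [-0.2, 0.2, 0.0]
gripper_width: 0.0398
```

```bash
python3 go.py -54.7 -54.5 0 118 5 .04;python3 - <<'E'
from meas import *
c=camera("wrist");cv2.imwrite("pics/w8.png",c["image"]);wings(c)
E
```

```text
t 8.8 plate [-0.0454 -0.0573  0.0475] 118.2 0.87 j [ 29.7  -0.8 -13.8 121.3 -26.   34.6  75.8] F [-0.2  0.2  0. ] Mz_tool 0.03 w 0.0398
rotvec [0.51 0.71 0.2 ] dist 0.048
[{"hand": 0.04, "x": 0.0015, "y": -0.0015, "z": 0.0095, "rx": 0.1, "ry": 0.14, "rz": 0.04}, {"hand": 0.04, "x": 0.0015, "y": -0.0014, "z": 0.0095, "rx": 0.1, "ry": 0.14, "rz": 0.04}, {"hand": 0.04, "x": 0.0014, "y": -0.0014, "z": 0.0095, "rx": 0.1, "ry": 0.14, "rz": 0.04}, {"hand": 0.04, "x": 0.0014, "y": -0.0014, "z": 0.0095, "rx": 0.1, "ry": 0.14, "rz": 0.04}, {"hand": 0.04, "x": 0.0014, "y": -0.0014, "z": 0.0095, "rx": 0.1, "ry": 0.14, "rz": 0.04}]
1617 324.0 73.0 top ctr -55.8 54.5 size 48.4 11.9 z 0.0462 phi 13.800000000000011
1711 458.0 152.0 top ctr 53.7 54.5 size 48.6 12.1 z 0.046 phi 63.1
884 245.0 212.0 top ctr -56.2 -54.2 size 11.2 48.0 z 0.0465 phi 117.9
480 360.0 261.0 top ctr 43.9 -48.2 size 11.4 25.1 z 0.0463 phi 143.8
```

View pics/w8.png

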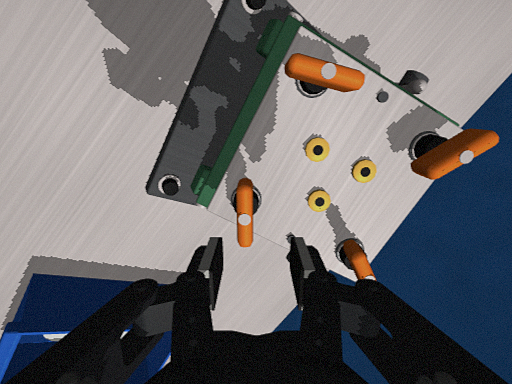

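>>> servo_tool --rows '[{"hand": 0.04, "x": 0.002, "y": -0.002, "z": 0.007, "rx": 0.1, "ry": 0.15, "rz": 0}, {"hand": 0.04, "x": 0.002, "y": -0.002, "z": 0.009, "rx": 0.1, "ry": 0.15, "rz": 0}, {"hand": 0.04, "x": 0.0015, "y": -0.0015, "z": 0.009, "rx": 0.1, "ry": 0.15, "rz": 0}, {"hand": 0.04, "x": 0.001, "y": -0.001, "z": 0.009, "rx": 0.1, "ry": 0.15, "rz": 0}, {"hand": 0.04, "x": 0, "y": 0, "z": 0.007, "rx": 0, "ry": 0, "rz": 0}, {"hand": 0.04, "x": 0, "y": 0, "z": 0, "rx": 0, "ry": 0, "rz": 0}]'

```text
time: 9.45
tcp_pos: [0.574, -0.0808, 0.0939]
ee_rot: [152.8, 13.5, 128.3]
wrist_force: [0.8, -0.0, -0.7]
gripper_width: 0.04
```

```bash
python3 go.py -55 -54.7 -13 118 3 .04;python3 - <<'E'
from meas import *
c=camera("wrist");cv2.imwrite("pics/w9.png",c["image"]);wings(c)
E
```

```text
t 9.45 plate [-0.0518 -0.0506  0.0023] 118.01 0.22 j [ 28.3   4.6 -14.9 121.9 -26.   29.   75.4] F [ 0.8 -0.  -0.7] Mz_tool -0.045 w 0.04
rotvec [ 0.22 -0.04  0.01] dist 0.016
[{"hand": 0.04, "x": -0.0007, "y": -0.0016, "z": 0.0051, "rx": 0.07, "ry": -0.01, "rz": 0.0}, {"hand": 0.04, "x": -0.0007, "y": -0.0016, "z": 0.0051, "rx": 0.07, "ry": -0.01, "rz": 0.0}, {"hand": 0.04, "x": -0.0007, "y": -0.0016, "z": 0.0051, "rx": 0.07, "ry": -0.01, "rz": 0.0}]
2787 349.0 81.0 top ctr -56.0 54.5 size 48.0 12.1 z 0.0463 phi 13.800000000000011
1070 493.0 194.0 top ctr 46.6 41.7 size 20.0 11.9 z 0.0457 phi 82.0
1442 246.0 251.0 top ctr -56.0 -54.5 size 11.6 48.8 z 0.0463 phi 117.5
```

View pics/w9.png

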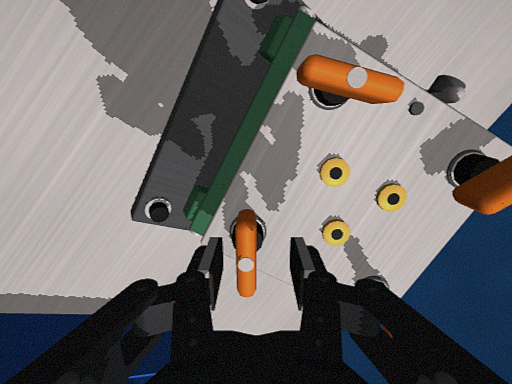

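The near-right wing at (246,251) sits slightly left of the finger centre line, so I'll shift about 5 mm, descend and close.

>>> servo_tool --rows '[{"hand": 0.04, "x": -0.001, "y": -0.0018, "z": 0.005, "rx": 0.07, "ry": 0, "rz": 0}, {"hand": 0.04, "x": -0.001, "y": -0.0018, "z": 0.005, "rx": 0.07, "ry": 0, "rz": 0}, {"hand": 0.04, "x": 0, "y": -0.0012, "z": 0.003, "rx": 0, "ry": 0, "rz": 0}, {"hand": 0.0, "x": 0, "y": 0, "z": 0, "rx": 0, "ry": 0, "rz": 0}, {"hand": 0.0, "x": 0, "y": 0, "z": 0, "rx": 0, "ry": 0, "rz": 0}, {"hand": 0.0, "x": 0, "y": 0, "z": 0, "rx": 0, "ry": 0, "rz": 0}, {"hand": 0.0, "x": 0, "y": 0, "z": 0, "rx": 0, "ry": 0, "rz": 0}]'

```text
time: 10.2
tcp_pos: [0.5785, -0.0856, 0.0807]
ee_rot: [152.9, 13.6, 128.2]
wrist_force: [2.5, 1.0, -3.9]
gripper_width: 0.0107
```

```bash
python3 -c "
from h import *
show()"
```

```text
t 10.2 plate [-0.0556 -0.0562 -0.0107] 117.95 0.05 j [ 28.4   6.4 -14.9 121.9 -26.3  27.3  76.3] F [ 2.5  1.  -3.9] Mz_tool -0.052 w 0.0107
```

>>> servo_tool --rows '[{"hand": 0.0, "x": 0, "y": 0, "z": 0, "rx": 0, "ry": 0, "rz": 5}, {"hand": 0.0, "x": 0, "y": 0, "z": 0, "rx": 0, "ry": 0, "rz": 7}, {"hand": 0.0, "x": 0, "y": 0, "z": 0, "rx": 0, "ry": 0, "rz": 7}, {"hand": 0.0, "x": 0, "y": 0, "z": 0, "rx": 0, "ry": 0, "rz": 7}, {"hand": 0.0, "x": 0, "y": 0, "z": 0, "rx": 0, "ry": 0, "rz": 7}, {"hand": 0.0, "x": 0, "y": 0, "z": 0, "rx": 0, "ry": 0, "rz": 7}, {"hand": 0.0, "x": 0, "y": 0, "z": 0, "rx": 0, "ry": 0, "rz": 4}, {"hand": 0.0, "x": 0, "y": 0, "z": 0, "rx": 0, "ry": 0, "rz": 0}]'

```text
time: 11.0
tcp_pos: [0.5787, -0.0856, 0.0808]
ee_rot: [151.1, -8.7, 88.1]
wrist_force: [0.9, -0.7, -1.6]
gripper_width: 0.0115
```

```bash
python3 -c "
from h import *
show()"
```

```text
t 11.0 plate [-0.0553 -0.0563 -0.0107] 72.37 0.12 j [ 23.8   6.1 -10.1 122.1 -27.4  27.4  31.7] F [ 0.9 -0.7 -1.6] Mz_tool 0.049 w 0.0115
```

>>> servo_tool --rows '[{"hand": 0.04, "x": 0, "y": 0, "z": 0, "rx": 0, "ry": 0, "rz": 0}, {"hand": 0.04, "x": 0, "y": 0, "z": 0, "rx": 0, "ry": 0, "rz": 0}, {"hand": 0.04, "x": 0, "y": 0, "z": 0, "rx": 0, "ry": 0, "rz": 0}, {"hand": 0.04, "x": 0, "y": 0, "z": -0.01, "rx": 0, "ry": 0, "rz": 0}, {"hand": 0.04, "x": 0, "y": 0, "z": -0.014, "rx": 0, "ry": 0, "rz": 0}, {"hand": 0.04, "x": 0, "y": 0, "z": -0.014, "rx": 0, "ry": 0, "rz": 0}, {"hand": 0.04, "x": 0, "y": 0, "z": -0.008, "rx": 0, "ry": 0, "rz": 0}]'

```text
time: 11.7
tcp_pos: [0.555, -0.0906, 0.123]
ee_rot: [151.1, -8.5, 88.5]
wrist_force: [-0.1, 0.9, 0.9]
gripper_width: 0.0398
```

```bash
python3 go.py 55 -54.7 36 145 10 .04
```

```text
t 11.7 plate [-0.0552 -0.0556  0.0379] 72.82 0.06 j [ 25.   -0.   -9.1 122.1 -26.1  33.9  30.9] F [-0.1  0.9  0.9] Mz_tool 0.028 w 0.0398
rotvec [ 5.000e-02  5.000e-02 -7.218e+01] dist 0.11
[{"hand": 0.04, "x": 0.0033, "y": 0.0105, "z": 0.0002, "rx": 0.0, "ry": 0.0, "rz": -7.22}, {"hand": 0.04, "x": 0.002, "y": 0.0108, "z": 0.0002, "rx": 0.0, "ry": 0.0, "rz": -7.22}, {"hand": 0.04, "x": 0.0006, "y": 0.011, "z": 0.0002, "rx": 0.0, "ry": 0.0, "rz": -7.22}, {"hand": 0.04, "x": -0.0008, "y": 0.011, "z": 0.0002, "rx": 0.0, "ry": 0.0, "rz": -7.22}, {"hand": 0.04, "x": -0.0021, "y": 0.0108, "z": 0.0002, "rx": 0.0, "ry": 0.0, "rz": -7.22}, {"hand": 0.04, "x": -0.0035, "y": 0.0105, "z": 0.0002, "rx": 0.0, "ry": 0.0, "rz": -7.22}, {"hand": 0.04, "x": -0.0048, "y": 0.0099, "z": 0.0002, "rx": 0.0, "ry": 0.0, "rz": -7.22}, {"hand": 0.04, "x": -0.006, "y": 0.0093, "z": 0.0002, "rx": 0.0, "ry": 0.0, "rz": -7.22}, {"hand": 0.04, "x": -0.0071, "y": 0.0084, "z": 0.0002, "rx": 0.0, "ry": 0.0, "rz": -7.22}, {"hand": 0.04, "x": -0.0081, "y": 0.0075, "z": 0.0002, "rx": 0.0, "ry": 0.0, "rz": -7.22}]
```

>>> servo_tool --rows '[{"hand": 0.04, "x": 0.0035, "y": 0.0105, "z": 0, "rx": 0, "ry": 0, "rz": -7.2}, {"hand": 0.04, "x": 0.002, "y": 0.011, "z": 0, "rx": 0, "ry": 0, "rz": -7.2}, {"hand": 0.04, "x": 0.0005, "y": 0.011, "z": 0, "rx": 0, "ry": 0, "rz": -7.2}, {"hand": 0.04, "x": -0.001, "y": 0.011, "z": 0, "rx": 0, "ry": 0, "rz": -7.2}, {"hand": 0.04, "x": -0.002, "y": 0.011, "z": 0, "rx": 0, "ry": 0, "rz": -7.2}, {"hand": 0.04, "x": -0.0035, "y": 0.0105, "z": 0, "rx": 0, "ry": 0, "rz": -7.2}, {"hand": 0.04, "x": -0.005, "y": 0.01, "z": 0, "rx": 0, "ry": 0, "rz": -7.2}, {"hand": 0.04, "x": -0.006, "y": 0.009, "z": 0, "rx": 0, "ry": 0, "rz": -7.2}, {"hand": 0.04, "x": -0.007, "y": 0.008, "z": 0, "rx": 0, "ry": 0, "rz": -7.2}, {"hand": 0.04, "x": -0.005, "y": 0.005, "z": 0, "rx": 0, "ry": 0, "rz": -4.5}, {"hand": 0.04, "x": 0, "y": 0, "z": 0, "rx": 0, "ry": 0, "rz": 0}]'

```text
time: 12.8
tcp_pos: [0.6455, -0.0683, 0.1855]
ee_rot: [161.8, 24.7, 154.5]
wrist_force: [0.0, -0.1, -0.1]
gripper_width: 0.0399
```

```bash
python3 - <<'E'
from meas import *
c=camera("wrist");cv2.imwrite("pics/w10.png",c["image"]);wings(c)
E
python3 go.py 55 -54.7 0 145 5 .04
```

```text
89 325.0 7.0 top ctr -32.7 56.2 size 7.1 2.3 z 0.0442 phi 51.1
1632 156.0 92.0 top ctr -55.1 -54.4 size 48.6 12.1 z 0.0464 phi 72.5
1408 386.0 135.0 top ctr 54.0 53.9 size 48.4 12.0 z 0.0461 phi 62.6
893 253.0 218.0 top ctr 53.5 -54.9 size 10.9 48.8 z 0.0464 phi 145.5
t 12.85 plate [ 0.056  -0.0552  0.0453] 144.96 0.47 j [ 22.7   5.8 -13.5 107.6 -15.4  39.5  87.6] F [-0.2 -0.1  0. ] Mz_tool 0.044 w 0.0401
rotvec [-0.12  0.45 -0.04] dist 0.045
[{"hand": 0.04, "x": 0.0003, "y": -0.0, "z": 0.0091, "rx": -0.02, "ry": 0.09, "rz": -0.01}, {"hand": 0.04, "x": 0.0003, "y": -0.0, "z": 0.0091, "rx": -0.02, "ry": 0.09, "rz": -0.01}, {"hand": 0.04, "x": 0.0003, "y": -0.0, "z": 0.0091, "rx": -0.02, "ry": 0.09, "rz": -0.01}, {"hand": 0.04, "x": 0.0003, "y": -0.0, "z": 0.0091, "rx": -0.02, "ry": 0.09, "rz": -0.01}, {"hand": 0.04, "x": 0.0002, "y": -0.0, "z": 0.0091, "rx": -0.02, "ry": 0.09, "rz": -0.01}]
```

View pics/w10.png

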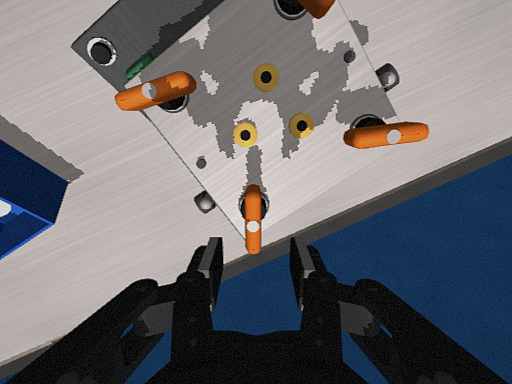

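The far-right wing at (253,218) is aligned with the fingers, and the near-right knob reads 72.5° (turned 45.5°). Descending and gripping.

>>> servo_tool --rows '[{"hand": 0.04, "x": 0.0005, "y": 0, "z": 0.009, "rx": 0, "ry": 0.1, "rz": 0}, {"hand": 0.04, "x": 0.0005, "y": 0, "z": 0.01, "rx": 0, "ry": 0.1, "rz": 0}, {"hand": 0.04, "x": 0, "y": 0, "z": 0.01, "rx": 0, "ry": 0.1, "rz": 0}, {"hand": 0.04, "x": 0, "y": 0, "z": 0.01, "rx": 0, "ry": 0.1, "rz": 0}, {"hand": 0.04, "x": 0, "y": 0, "z": 0.006, "rx": 0, "ry": 0, "rz": 0}, {"hand": 0.04, "x": 0, "y": 0, "z": 0, "rx": 0, "ry": 0, "rz": 0}]'

```text
time: 13.45
tcp_pos: [0.6656, -0.0633, 0.1395]
ee_rot: [161.7, 23.8, 154.1]
wrist_force: [-0.2, -0.1, 0.6]
gripper_width: 0.0397
```

```bash
python3 go.py 54.3 -54.8 -12 145 2 .04;python3 - <<'E'
from meas import *
c=camera("wrist");cv2.imwrite("pics/w11.png",c["image"]);wings(c)
E
```

```text
t 13.45 plate [ 0.0517 -0.0548 -0.0048] 144.5 0.29 j [ 21.3  11.1 -13.7 107.5 -14.2  34.7  86.3] F [-0.2 -0.1  0.6] Mz_tool 0.013 w 0.0397
rotvec [-0.22 -0.19 -0.5 ] dist 0.008
[{"hand": 0.04, "x": -0.0011, "y": 0.0008, "z": 0.0036, "rx": -0.11, "ry": -0.09, "rz": -0.25}, {"hand": 0.04, "x": -0.001, "y": 0.0008, "z": 0.0036, "rx": -0.11, "ry": -0.09, "rz": -0.25}]
3233 124.0 95.0 top ctr -55.1 -54.4 size 48.9 12.2 z 0.0463 phi 72.7
2712 437.0 148.0 top ctr 54.1 54.1 size 48.4 12.2 z 0.0461 phi 62.8
1585 256.0 257.0 top ctr 53.6 -55.0 size 11.3 49.0 z 0.0463 phi 145.1
```

>>> servo_tool --rows '[{"hand": 0.04, "x": -0.001, "y": 0.0008, "z": 0.0035, "rx": -0.1, "ry": -0.1, "rz": -0.3}, {"hand": 0.04, "x": -0.001, "y": 0.0006, "z": 0.003, "rx": -0.1, "ry": -0.1, "rz": -0.2}, {"hand": 0.0, "x": 0, "y": 0, "z": 0, "rx": 0, "ry": 0, "rz": 0}, {"hand": 0.0, "x": 0, "y": 0, "z": 0, "rx": 0, "ry": 0, "rz": 0}, {"hand": 0.0, "x": 0, "y": 0, "z": 0, "rx": 0, "ry": 0, "rz": 0}, {"hand": 0.0, "x": 0, "y": 0, "z": 0, "rx": 0, "ry": 0, "rz": 0}]'

```text
time: 14.1
tcp_pos: [0.6711, -0.0636, 0.136]
ee_rot: [161.8, 24.3, 154.5]
wrist_force: [2.6, 1.0, -3.4]
gripper_width: 0.0112
```

```bash
python3 -c "
from h import *
show()"
```

```text
t 14.1 plate [ 0.0545 -0.0565 -0.0104] 145.03 0.17 j [ 21.3  11.8 -13.8 107.4 -14.3  33.8  86.9] F [ 2.6  1.  -3.4] Mz_tool -0.176 w 0.0112
```

>>> servo_tool --rows '[{"hand": 0.0, "x": 0, "y": 0, "z": 0, "rx": 0, "ry": 0, "rz": 5}, {"hand": 0.0, "x": 0, "y": 0, "z": 0, "rx": 0, "ry": 0, "rz": 7}, {"hand": 0.0, "x": 0, "y": 0, "z": 0, "rx": 0, "ry": 0, "rz": 7}, {"hand": 0.0, "x": 0, "y": 0, "z": 0, "rx": 0, "ry": 0, "rz": 7}, {"hand": 0.0, "x": 0, "y": 0, "z": 0, "rx": 0, "ry": 0, "rz": 7}, {"hand": 0.0, "x": 0, "y": 0, "z": 0, "rx": 0, "ry": 0, "rz": 7}, {"hand": 0.0, "x": 0, "y": 0, "z": 0, "rx": 0, "ry": 0, "rz": 4}, {"hand": 0.0, "x": 0, "y": 0, "z": 0, "rx": 0, "ry": 0, "rz": 0}]'

```text
time: 14.9
tcp_pos: [0.6712, -0.0637, 0.1361]
ee_rot: [150.3, 4.9, 111.5]
wrist_force: [0.7, -1.0, -1.6]
gripper_width: 0.0107
```

```bash
python3 -c "
from h import *
show()"
```

```text
t 14.9 plate [ 0.0547 -0.0565 -0.0104] 99.38 0.22 j [ 15.1  11.3  -6.8 107.7 -17.   34.   43.4] F [ 0.7 -1.  -1.6] Mz_tool 0.055 w 0.0107
```

>>> servo_tool --rows '[{"hand": 0.04, "x": 0, "y": 0, "z": 0, "rx": 0, "ry": 0, "rz": 0}, {"hand": 0.04, "x": 0, "y": 0, "z": 0, "rx": 0, "ry": 0, "rz": 0}, {"hand": 0.04, "x": 0, "y": 0, "z": 0, "rx": 0, "ry": 0, "rz": 0}, {"hand": 0.04, "x": 0, "y": 0, "z": -0.01, "rx": 0, "ry": 0, "rz": 0}, {"hand": 0.04, "x": 0, "y": 0, "z": -0.014, "rx": 0, "ry": 0, "rz": 0}, {"hand": 0.04, "x": 0, "y": 0, "z": -0.014, "rx": 0, "ry": 0, "rz": 0}, {"hand": 0.04, "x": 0, "y": 0, "z": -0.008, "rx": 0, "ry": 0, "rz": 0}]'

```text
time: 15.6
tcp_pos: [0.6473, -0.0686, 0.1796]
ee_rot: [150.2, 5.0, 111.9]
wrist_force: [-0.1, 0.1, 0.3]
gripper_width: 0.0399
```

```bash
python3 go.py -55 55 38 194 12 .04
```

```text
t 15.6 plate [ 0.0553 -0.0558  0.0395] 99.79 0.22 j [ 16.1   6.1  -6.4 107.7 -17.   39.3  43.8] F [-0.1  0.1  0.3] Mz_tool 0.009 w 0.0399
rotvec [-6.00e-02  2.30e-01 -9.42e+01] dist 0.156
[{"hand": 0.04, "x": 0.0107, "y": -0.0075, "z": 0.0001, "rx": -0.0, "ry": 0.02, "rz": -7.85}, {"hand": 0.04, "x": 0.0116, "y": -0.006, "z": 0.0001, "rx": -0.0, "ry": 0.02, "rz": -7.85}, {"hand": 0.04, "x": 0.0123, "y": -0.0043, "z": 0.0001, "rx": -0.0, "ry": 0.02, "rz": -7.85}, {"hand": 0.04, "x": 0.0128, "y": -0.0026, "z": 0.0001, "rx": -0.0, "ry": 0.02, "rz": -7.85}, {"hand": 0.04, "x": 0.013, "y": -0.0008, "z": 0.0001, "rx": -0.0, "ry": 0.02, "rz": -7.85}, {"hand": 0.04, "x": 0.013, "y": 0.0009, "z": 0.0001, "rx": -0.0, "ry": 0.02, "rz": -7.85}, {"hand": 0.04, "x": 0.0127, "y": 0.0027, "z": 0.0001, "rx": -0.0, "ry": 0.02, "rz": -7.85}, {"hand": 0.04, "x": 0.0123, "y": 0.0044, "z": 0.0001, "rx": -0.0, "ry": 0.02, "rz": -7.85}, {"hand": 0.04, "x": 0.0115, "y": 0.0061, "z": 0.0001, "rx": -0.0, "ry": 0.02, "rz": -7.85}, {"hand": 0.04, "x": 0.0106, "y": 0.0076, "z": 0.0001, "rx": -0.0, "ry": 0.02, "rz": -7.85}, {"hand": 0.04, "x": 0.0095, "y": 0.009, "z": 0.0001, "rx": -0.0, "ry": 0.02, "rz": -7.85}, {"hand": 0.04, "x": 0.0081, "y": 0.0102, "z": 0.0001, "rx": -0.0, "ry": 0.02, "rz": -7.85}]
```

>>> servo_tool --rows '[{"hand": 0.04, "x": 0.0105, "y": -0.0075, "z": 0, "rx": 0, "ry": 0, "rz": -7.8}, {"hand": 0.04, "x": 0.0115, "y": -0.006, "z": 0, "rx": 0, "ry": 0, "rz": -7.8}, {"hand": 0.04, "x": 0.0125, "y": -0.0045, "z": 0, "rx": 0, "ry": 0, "rz": -7.8}, {"hand": 0.04, "x": 0.013, "y": -0.0025, "z": 0, "rx": 0, "ry": 0, "rz": -7.8}, {"hand": 0.04, "x": 0.013, "y": -0.001, "z": 0, "rx": 0, "ry": 0, "rz": -7.8}, {"hand": 0.04, "x": 0.013, "y": 0.001, "z": 0, "rx": 0, "ry": 0, "rz": -7.8}, {"hand": 0.04, "x": 0.0125, "y": 0.0025, "z": 0, "rx": 0, "ry": 0, "rz": -7.8}, {"hand": 0.04, "x": 0.0125, "y": 0.0045, "z": 0, "rx": 0, "ry": 0, "rz": -7.8}, {"hand": 0.04, "x": 0.0115, "y": 0.006, "z": 0, "rx": 0, "ry": 0, "rz": -7.8}, {"hand": 0.04, "x": 0.0105, "y": 0.0075, "z": 0, "rx": 0, "ry": 0, "rz": -7.8}]'

```text
time: 16.6
tcp_pos: [0.5461, -0.0017, 0.1437]
ee_rot: [-178.7, 31.1, -165.5]
wrist_force: [0.5, 0.5, 0.9]
gripper_width: 0.04
```

```bash
python3 go.py -55 55 38 194 3 .04
```

```text
t 16.6 plate [-0.0343  0.0329  0.0498] -179.17 1.33 j [ 13.7  -6.3 -11.  125.5 -16.7  31.4 118.6] F [0.5 0.5 0.9] Mz_tool 0.033 w 0.04
rotvec [ -0.9    0.98 -13.18] dist 0.032
[{"hand": 0.04, "x": 0.0069, "y": 0.0075, "z": 0.0037, "rx": -0.3, "ry": 0.33, "rz": -4.39}, {"hand": 0.04, "x": 0.0062, "y": 0.008, "z": 0.0038, "rx": -0.3, "ry": 0.33, "rz": -4.39}, {"hand": 0.04, "x": 0.0056, "y": 0.0084, "z": 0.0039, "rx": -0.3, "ry": 0.33, "rz": -4.39}]
```

>>> servo_tool --rows '[{"hand": 0.04, "x": 0.007, "y": 0.0075, "z": 0.0035, "rx": -0.3, "ry": 0.3, "rz": -4.4}, {"hand": 0.04, "x": 0.006, "y": 0.008, "z": 0.004, "rx": -0.3, "ry": 0.3, "rz": -4.4}, {"hand": 0.04, "x": 0.004, "y": 0.006, "z": 0.004, "rx": -0.3, "ry": 0.3, "rz": -3}, {"hand": 0.04, "x": 0, "y": 0, "z": 0, "rx": 0, "ry": 0, "rz": 0}]'

```text
time: 17.0
tcp_pos: [0.5295, 0.0161, 0.1265]
ee_rot: [-172.2, 29.3, -151.0]
wrist_force: [0.1, 0.3, 0.5]
gripper_width: 0.0403
```

```bash
python3 - <<'E'
from meas import *
c=camera("wrist");cv2.imwrite("pics/w12.png",c["image"]);wings(c)
E
python3 go.py -55 55 0 194 4 .04
```

```text
1814 105.0 185.0 top ctr -56.5 -54.4 size 48.0 11.9 z 0.0462 phi 72.0
932 256.0 218.0 top ctr -56.5 54.4 size 48.7 11.3 z 0.0462 phi 13.599999999999994
871 84.0 307.0 top ctr 7.7 -35.4 size 17.3 133.3 z 0.0456 phi 128.4
409 224.0 322.0 top ctr -8.1 39.8 size 117.7 16.6 z 0.0393 phi 6.099999999999994
t 17.05 plate [-0.0527  0.0536  0.0412] -166.63 0.32 j [ 11.6  -6.8 -11.1 127.9 -16.3  30.1 129.1] F [-0.3 -0.9  0.7] Mz_tool -0.053 w 0.0401
rotvec [-0.16  0.28 -0.63] dist 0.041
[{"hand": 0.04, "x": 0.0005, "y": 0.0005, "z": 0.0103, "rx": -0.04, "ry": 0.07, "rz": -0.16}, {"hand": 0.04, "x": 0.0005, "y": 0.0005, "z": 0.0103, "rx": -0.04, "ry": 0.07, "rz": -0.16}, {"hand": 0.04, "x": 0.0005, "y": 0.0005, "z": 0.0103, "rx": -0.04, "ry": 0.07, "rz": -0.16}, {"hand": 0.04, "x": 0.0005, "y": 0.0005, "z": 0.0103, "rx": -0.04, "ry": 0.07, "rz": -0.16}]
```

View pics/w12.png

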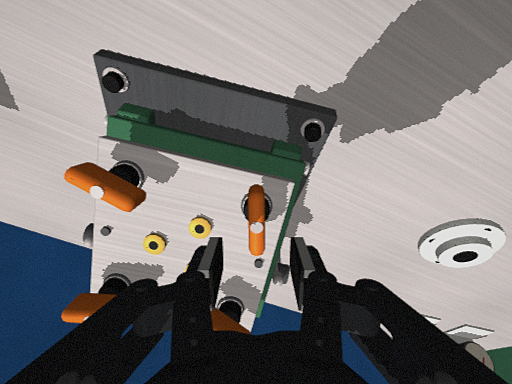

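The near-left wing at (256,218) is centred between the fingers. Descending.

>>> servo_tool --rows '[{"hand": 0.04, "x": 0.0005, "y": 0.0005, "z": 0.009, "rx": 0, "ry": 0.1, "rz": -0.2}, {"hand": 0.04, "x": 0.0005, "y": 0.0005, "z": 0.01, "rx": 0, "ry": 0.1, "rz": -0.2}, {"hand": 0.04, "x": 0.0005, "y": 0, "z": 0.01, "rx": 0, "ry": 0, "rz": 0}, {"hand": 0.04, "x": 0, "y": 0, "z": 0.009, "rx": 0, "ry": 0, "rz": 0}, {"hand": 0.04, "x": 0, "y": 0, "z": 0.004, "rx": 0, "ry": 0, "rz": 0}, {"hand": 0.04, "x": 0, "y": 0, "z": 0, "rx": 0, "ry": 0, "rz": 0}]'

```text
time: 17.65
tcp_pos: [0.5521, 0.0201, 0.0878]
ee_rot: [-172.1, 29.2, -151.0]
wrist_force: [-0.3, 0.5, 0.6]
gripper_width: 0.0402
```

```bash
python3 go.py -55.5 54.8 -12 194 2 .04;python3 - <<'E'
from meas import *
c=camera("wrist");cv2.imwrite("pics/w13.png",c["image"]);wings(c)
E
```

```text
t 17.65 plate [-0.0529  0.0527 -0.0041] -166.51 0.3 j [ 10.9  -0.3 -12.  127.8 -15.3  23.5 128.3] F [-0.3  0.5  0.6] Mz_tool -0.026 w 0.0402
rotvec [-0.26  0.15 -0.51] dist 0.009
[{"hand": 0.04, "x": 0.001, "y": 0.0013, "z": 0.0039, "rx": -0.13, "ry": 0.07, "rz": -0.26}, {"hand": 0.04, "x": 0.001, "y": 0.0013, "z": 0.004, "rx": -0.13, "ry": 0.07, "rz": -0.26}]
3706 63.0 206.0 top ctr -56.7 -54.2 size 48.3 12.7 z 0.046 phi 71.9
1591 258.0 248.0 top ctr -56.0 54.4 size 49.1 11.0 z 0.0462 phi 13.900000000000006
698 37.0 349.0 top ctr 6.1 -42.8 size 8.1 130.1 z 0.0446 phi 147.3
```

>>> servo_tool --rows '[{"hand": 0.04, "x": 0.001, "y": 0.0013, "z": 0.004, "rx": -0.1, "ry": 0.1, "rz": -0.3}, {"hand": 0.04, "x": 0.001, "y": 0.001, "z": 0.0035, "rx": -0.1, "ry": 0, "rz": -0.2}, {"hand": 0.0, "x": 0, "y": 0, "z": 0, "rx": 0, "ry": 0, "rz": 0}, {"hand": 0.0, "x": 0, "y": 0, "z": 0, "rx": 0, "ry": 0, "rz": 0}, {"hand": 0.0, "x": 0, "y": 0, "z": 0, "rx": 0, "ry": 0, "rz": 0}, {"hand": 0.0, "x": 0, "y": 0, "z": 0, "rx": 0, "ry": 0, "rz": 0}]'

```text
time: 18.3
tcp_pos: [0.5537, 0.0215, 0.0806]
ee_rot: [-171.9, 29.1, -150.4]
wrist_force: [3.2, 0.1, -4.2]
gripper_width: 0.0108
```

```bash
python3 -c "
from h import *
show()"
```

```text
t 18.3 plate [-0.0548  0.0537 -0.0112] -165.97 0.18 j [ 10.8   0.7 -12.1 128.  -15.5  22.5 129. ] F [ 3.2  0.1 -4.2] Mz_tool -0.152 w 0.0108
```

>>> servo_tool --rows '[{"hand": 0.0, "x": 0, "y": 0, "z": 0, "rx": 0, "ry": 0, "rz": 5}, {"hand": 0.0, "x": 0, "y": 0, "z": 0, "rx": 0, "ry": 0, "rz": 7}, {"hand": 0.0, "x": 0, "y": 0, "z": 0, "rx": 0, "ry": 0, "rz": 7}, {"hand": 0.0, "x": 0, "y": 0, "z": 0, "rx": 0, "ry": 0, "rz": 7}, {"hand": 0.0, "x": 0, "y": 0, "z": 0, "rx": 0, "ry": 0, "rz": 7}, {"hand": 0.0, "x": 0, "y": 0, "z": 0, "rx": 0, "ry": 0, "rz": 7}, {"hand": 0.0, "x": 0, "y": 0, "z": 0, "rx": 0, "ry": 0, "rz": 4}, {"hand": 0.0, "x": 0, "y": 0, "z": 0, "rx": 0, "ry": 0, "rz": 0}]'

```text
time: 19.1
tcp_pos: [0.5538, 0.0211, 0.0806]
ee_rot: [163.2, 25.4, 158.0]
wrist_force: [1.7, -1.1, -1.4]
gripper_width: 0.011
```

```bash
python3 -c "
from h import *
show()"
```

```text
t 19.1 plate [-0.0548  0.0532 -0.0113] 148.37 0.24 j [ 10.2   0.6 -11.5 128.  -15.4  22.5  83.3] F [ 1.7 -1.1 -1.4] Mz_tool 0.127 w 0.011
```

>>> servo_tool --rows '[{"hand": 0.04, "x": 0, "y": 0, "z": 0, "rx": 0, "ry": 0, "rz": 0}, {"hand": 0.04, "x": 0, "y": 0, "z": 0, "rx": 0, "ry": 0, "rz": 0}, {"hand": 0.04, "x": 0, "y": 0, "z": 0, "rx": 0, "ry": 0, "rz": 0}, {"hand": 0.04, "x": 0, "y": 0, "z": -0.01, "rx": 0, "ry": 0, "rz": 0}, {"hand": 0.04, "x": 0, "y": 0, "z": -0.014, "rx": 0, "ry": 0, "rz": 0}, {"hand": 0.04, "x": 0, "y": 0, "z": -0.014, "rx": 0, "ry": 0, "rz": 0}, {"hand": 0.04, "x": 0, "y": 0, "z": -0.008, "rx": 0, "ry": 0, "rz": 0}]'

```text
time: 19.8
tcp_pos: [0.5294, 0.0164, 0.1223]
ee_rot: [163.4, 25.4, 158.5]
wrist_force: [0.2, -0.2, -0.2]
gripper_width: 0.0399
```

```bash
python3 go.py 55 55.2 38 62.3 11 .04
```

```text
t 19.8 plate [-0.0555  0.0544  0.0373] 148.83 0.12 j [ 11.   -6.4 -10.8 128.2 -16.   29.6  84.2] F [ 0.2 -0.2 -0.2] Mz_tool -0.018 w 0.0399
rotvec [7.000e-02 1.100e-01 8.653e+01] dist 0.11
[{"hand": 0.04, "x": -0.0086, "y": 0.0053, "z": -0.0001, "rx": 0.01, "ry": 0.01, "rz": 7.87}, {"hand": 0.04, "x": -0.0078, "y": 0.0064, "z": -0.0001, "rx": 0.01, "ry": 0.01, "rz": 7.87}, {"hand": 0.04, "x": -0.0068, "y": 0.0074, "z": -0.0001, "rx": 0.01, "ry": 0.01, "rz": 7.87}, {"hand": 0.04, "x": -0.0057, "y": 0.0082, "z": -0.0001, "rx": 0.01, "ry": 0.01, "rz": 7.87}, {"hand": 0.04, "x": -0.0046, "y": 0.009, "z": -0.0001, "rx": 0.01, "ry": 0.01, "rz": 7.87}, {"hand": 0.04, "x": -0.0033, "y": 0.0095, "z": -0.0001, "rx": 0.01, "ry": 0.01, "rz": 7.87}, {"hand": 0.04, "x": -0.002, "y": 0.0099, "z": -0.0001, "rx": 0.01, "ry": 0.01, "rz": 7.87}, {"hand": 0.04, "x": -0.0006, "y": 0.01, "z": -0.0001, "rx": 0.01, "ry": 0.01, "rz": 7.87}, {"hand": 0.04, "x": 0.0008, "y": 0.01, "z": -0.0001, "rx": 0.01, "ry": 0.01, "rz": 7.87}, {"hand": 0.04, "x": 0.0022, "y": 0.0098, "z": -0.0001, "rx": 0.01, "ry": 0.01, "rz": 7.87}, {"hand": 0.04, "x": 0.0035, "y": 0.0094, "z": -0.0001, "rx": 0.01, "ry": 0.01, "rz": 7.87}]
```

>>> servo_tool --rows '[{"hand": 0.04, "x": -0.0085, "y": 0.0055, "z": 0, "rx": 0, "ry": 0, "rz": 7.85}, {"hand": 0.04, "x": -0.008, "y": 0.0065, "z": 0, "rx": 0, "ry": 0, "rz": 7.85}, {"hand": 0.04, "x": -0.007, "y": 0.0075, "z": 0, "rx": 0, "ry": 0, "rz": 7.85}, {"hand": 0.04, "x": -0.0055, "y": 0.008, "z": 0, "rx": 0, "ry": 0, "rz": 7.85}, {"hand": 0.04, "x": -0.0045, "y": 0.009, "z": 0, "rx": 0, "ry": 0, "rz": 7.85}, {"hand": 0.04, "x": -0.0035, "y": 0.0095, "z": 0, "rx": 0, "ry": 0, "rz": 7.85}, {"hand": 0.04, "x": -0.002, "y": 0.01, "z": 0, "rx": 0, "ry": 0, "rz": 7.85}, {"hand": 0.04, "x": -0.0005, "y": 0.01, "z": 0, "rx": 0, "ry": 0, "rz": 7.85}, {"hand": 0.04, "x": 0.001, "y": 0.01, "z": 0, "rx": 0, "ry": 0, "rz": 7.85}, {"hand": 0.04, "x": 0.002, "y": 0.009, "z": 0, "rx": 0, "ry": 0, "rz": 6}, {"hand": 0.04, "x": 0, "y": 0, "z": 0, "rx": 0, "ry": 0, "rz": 0}]'

```text
time: 20.9
tcp_pos: [0.6152, 0.0354, 0.1814]
ee_rot: [151.2, -10.0, 85.3]
wrist_force: [-0.2, -0.1, 0.1]
gripper_width: 0.0398
```

```bash
python3 - <<'E'
from meas import *
c=camera("wrist");cv2.imwrite("pics/w14.png",c["image"]);wings(c)
E
python3 go.py 55 55.2 -4 62.3 5 .04
```

```text
908 262.0 217.0 top ctr 55.0 55.1 size 48.9 11.8 z 0.0464 phi 62.2
1645 132.0 263.0 top ctr -29.1 58.4 size 92.2 34.6 z 0.046 phi 150.2
294 295.0 314.0 top ctr 61.0 9.7 size 112.7 9.9 z 0.0461 phi 79.9
t 20.95 plate [0.0492 0.0529 0.0444] 69.51 0.46 j [ 14.4   0.7 -17.5 113.5  -8.1  36.2  -4.9] F [-1.  -0.2 -0.7] Mz_tool 0.005 w 0.0396
rotvec [0.44 0.13 7.21] dist 0.049
[{"hand": 0.04, "x": 0.0009, "y": 0.0008, "z": 0.0097, "rx": 0.09, "ry": 0.03, "rz": 1.44}, {"hand": 0.04, "x": 0.0009, "y": 0.0008, "z": 0.0097, "rx": 0.09, "ry": 0.03, "rz": 1.44}, {"hand": 0.04, "x": 0.0009, "y": 0.0008, "z": 0.0097, "rx": 0.09, "ry": 0.03, "rz": 1.44}, {"hand": 0.04, "x": 0.0009, "y": 0.0008, "z": 0.0097, "rx": 0.09, "ry": 0.03, "rz": 1.44}, {"hand": 0.04, "x": 0.0009, "y": 0.0008, "z": 0.0097, "rx": 0.09, "ry": 0.03, "rz": 1.44}]
```

View pics/w14.png

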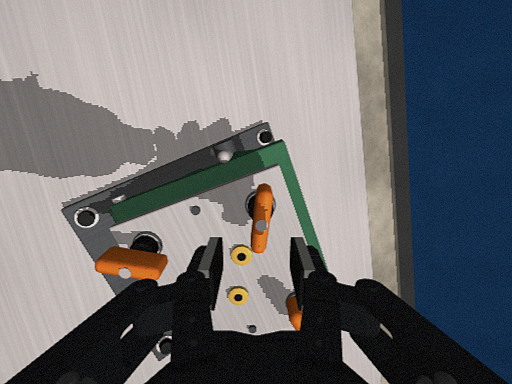

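The far-left wing at (262,217) is 7° off the tool and about 2 mm to the side. I'll correct that on the way down.

>>> servo_tool --rows '[{"hand": 0.04, "x": 0.001, "y": 0.001, "z": 0.007, "rx": 0.1, "ry": 0, "rz": 2.5}, {"hand": 0.04, "x": 0.001, "y": 0.001, "z": 0.009, "rx": 0.1, "ry": 0, "rz": 2.5}, {"hand": 0.04, "x": 0.001, "y": 0.001, "z": 0.01, "rx": 0.1, "ry": 0, "rz": 1.5}, {"hand": 0.04, "x": 0.001, "y": 0.001, "z": 0.01, "rx": 0.1, "ry": 0, "rz": 0}, {"hand": 0.04, "x": 0, "y": 0, "z": 0.007, "rx": 0, "ry": 0, "rz": 0}, {"hand": 0.04, "x": 0, "y": 0, "z": 0, "rx": 0, "ry": 0, "rz": 0}]'

```text
time: 21.55
tcp_pos: [0.6371, 0.0423, 0.1436]
ee_rot: [152.7, -12.5, 80.4]
wrist_force: [0.2, 0.1, -0.1]
gripper_width: 0.0399
```

```bash
python3 go.py 55 55 -12 62.3 2 .04;python3 - <<'E'
from meas import *
c=camera("wrist");cv2.imwrite("pics/w15.png",c["image"]);wings(c)
E
```

```text
t 21.55 plate [0.0511 0.0544 0.0003] 63.9 0.25 j [ 13.    6.1 -17.8 112.8  -4.9  32.  -13.4] F [ 0.2  0.1 -0.1] Mz_tool 0.046 w 0.0399
rotvec [-0.08  0.24  1.6 ] dist 0.013
[{"hand": 0.04, "x": 0.0011, "y": 0.0017, "z": 0.0062, "rx": -0.04, "ry": 0.12, "rz": 0.8}, {"hand": 0.04, "x": 0.0012, "y": 0.0016, "z": 0.0062, "rx": -0.04, "ry": 0.12, "rz": 0.8}]
1464 262.0 247.0 top ctr 55.0 55.3 size 49.3 11.5 z 0.0464 phi 62.3
805 85.0 309.0 top ctr -35.1 76.0 size 87.5 10.6 z 0.0455 phi 15.800000000000011
```

>>> servo_tool --rows '[{"hand": 0.04, "x": 0.001, "y": 0.0015, "z": 0.006, "rx": 0, "ry": 0.1, "rz": 0.8}, {"hand": 0.04, "x": 0.001, "y": 0.0015, "z": 0.005, "rx": 0, "ry": 0.1, "rz": 0.8}, {"hand": 0.0, "x": 0, "y": 0, "z": 0, "rx": 0, "ry": 0, "rz": 0}, {"hand": 0.0, "x": 0, "y": 0, "z": 0, "rx": 0, "ry": 0, "rz": 0}, {"hand": 0.0, "x": 0, "y": 0, "z": 0, "rx": 0, "ry": 0, "rz": 0}, {"hand": 0.0, "x": 0, "y": 0, "z": 0, "rx": 0, "ry": 0, "rz": 0}]'

```text
time: 22.2
tcp_pos: [0.6457, 0.0447, 0.1366]
ee_rot: [153.0, -13.4, 79.0]
wrist_force: [2.4, 0.4, -3.6]
gripper_width: 0.0107
```

```bash
python3 -c "
from h import *
show()"
```

```text
t 22.2 plate [ 0.0553  0.0547 -0.0102] 62.27 0.04 j [ 12.5   7.6 -17.6 112.2  -4.4  31.  -15.4] F [ 2.4  0.4 -3.6] Mz_tool -0.063 w 0.0107
```

>>> servo_tool --rows '[{"hand": 0.0, "x": 0, "y": 0, "z": 0, "rx": 0, "ry": 0, "rz": 4}, {"hand": 0.0, "x": 0, "y": 0, "z": 0, "rx": 0, "ry": 0, "rz": 5}, {"hand": 0.0, "x": 0, "y": 0, "z": 0, "rx": 0, "ry": 0, "rz": 5}, {"hand": 0.0, "x": 0, "y": 0, "z": 0, "rx": 0, "ry": 0, "rz": 3}, {"hand": 0.0, "x": 0, "y": 0, "z": 0, "rx": 0, "ry": 0, "rz": 3}, {"hand": 0.0, "x": 0, "y": 0, "z": 0, "rx": 0, "ry": 0, "rz": 3}]'

```text
time: 22.8
tcp_pos: [0.6462, 0.0443, 0.1368]
ee_rot: [160.1, -23.0, 56.2]
wrist_force: [-0.1, 0.5, -1.4]
gripper_width: 0.0108
```

```bash
python3 -c "
from h import *
show()"
```

```text
t 22.8 plate [ 0.0557  0.0543 -0.0102] 38.59 0.08 j [  9.9   7.4 -14.8 112.4  -5.2  30.9 -38.4] F [-0.1  0.5 -1.4] Mz_tool -0.288 w 0.0108
```

>>> servo_tool --rows '[{"hand": 0.0, "x": 0, "y": 0, "z": 0, "rx": 0, "ry": 0, "rz": 3}, {"hand": 0.0, "x": 0, "y": 0, "z": 0, "rx": 0, "ry": 0, "rz": 3}, {"hand": 0.0, "x": 0, "y": 0, "z": 0, "rx": 0, "ry": 0, "rz": 3}]'

```text
time: 23.1
tcp_pos: [0.6463, 0.0442, 0.1368]
ee_rot: [164.1, -25.9, 46.5]
wrist_force: [-0.5, -0.3, -1.2]
gripper_width: 0.0108
```

```bash
python3 -c "
from h import *
show()"
```

```text
t 23.1 plate [ 0.0558  0.0541 -0.0102] 29.31 0.11 j [  8.9   7.4 -13.7 112.4  -5.5  30.8 -47.5] F [-0.5 -0.3 -1.2] Mz_tool -0.248 w 0.0108
```

>>> servo_tool --rows '[{"hand": 0.0, "x": 0, "y": 0, "z": 0, "rx": 0, "ry": 0, "rz": 3}, {"hand": 0.0, "x": 0, "y": 0, "z": 0, "rx": 0, "ry": 0, "rz": 3}, {"hand": 0.0, "x": 0, "y": 0, "z": 0, "rx": 0, "ry": 0, "rz": 3}]'

```text
time: 23.4
tcp_pos: [0.6464, 0.0441, 0.1369]
ee_rot: [168.6, -28.0, 36.4]
wrist_force: [-1.0, -2.1, 0.1]
gripper_width: 0.0107
```

```bash
python3 -c "
from h import *
show()"
```

```text
t 23.4 plate [ 0.0559  0.054  -0.0102] 20.11 0.15 j [  7.8   7.3 -12.6 112.4  -5.7  30.8 -56.5] F [-1.  -2.1  0.1] Mz_tool -1.486 w 0.0107
```

>>> servo_tool --rows '[{"hand": 0.0, "x": 0, "y": 0, "z": 0, "rx": 0, "ry": 0, "rz": 2}]'

```text
time: 23.5
tcp_pos: [0.6464, 0.044, 0.1369]
ee_rot: [169.6, -28.4, 34.3]
wrist_force: [-0.2, -1.5, 0.6]
gripper_width: 0.011
```

```bash
python3 -c "
from h import *
show()"
```

```text
t 23.5 plate [ 0.0559  0.054  -0.0101] 18.2 0.19 j [  7.6   7.3 -12.3 112.5  -5.7  30.8 -58.5] F [-0.2 -1.5  0.6] Mz_tool -2.078 w 0.011
```

>>> servo_tool --rows '[{"hand": 0.0, "x": 0, "y": 0, "z": 0, "rx": 0, "ry": 0, "rz": 2}]'

```text
time: 23.6
tcp_pos: [0.6463, 0.044, 0.137]
ee_rot: [170.5, -28.7, 32.3]
wrist_force: [-0.2, -2.9, -0.8]
gripper_width: 0.011
```

```bash
python3 -c "
from h import *
show()"
```

```text
t 23.6 plate [ 0.0559  0.0539 -0.0101] 16.41 0.23 j [  7.4   7.2 -12.1 112.5  -5.6  30.8 -60.3] F [-0.2 -2.9 -0.8] Mz_tool -2.682 w 0.011
```

The moment jumped from 0.25 to 2.7 N·m, so the far-left knob is solid at about 87° of total turn. Releasing.

>>> servo_tool --rows '[{"hand": 0.04, "x": 0, "y": 0, "z": 0, "rx": 0, "ry": 0, "rz": 0}, {"hand": 0.04, "x": 0, "y": 0, "z": 0, "rx": 0, "ry": 0, "rz": 0}, {"hand": 0.04, "x": 0, "y": 0, "z": 0, "rx": 0, "ry": 0, "rz": 0}, {"hand": 0.04, "x": 0, "y": 0, "z": -0.01, "rx": 0, "ry": 0, "rz": 0}, {"hand": 0.04, "x": 0, "y": 0, "z": -0.014, "rx": 0, "ry": 0, "rz": 0}, {"hand": 0.04, "x": 0, "y": 0, "z": -0.014, "rx": 0, "ry": 0, "rz": 0}, {"hand": 0.04, "x": 0, "y": 0, "z": -0.01, "rx": 0, "ry": 0, "rz": 0}]'

```text
time: 24.3
tcp_pos: [0.6211, 0.0382, 0.1813]
ee_rot: [170.6, -28.6, 32.3]
wrist_force: [0.6, 0.0, -0.1]
gripper_width: 0.04
```

```bash
python3 - <<'E'
from meas import *
c=camera("wrist");cv2.imwrite("pics/w16.png",c["image"]);wings(c)
E
python3 go.py -55.3 -55 38 72.4 9 .04
```

```text
917 257.0 223.0 top ctr 55.4 54.6 size 48.5 11.7 z 0.0464 phi 22.69999999999999
1375 393.0 260.0 top ctr 55.5 -54.7 size 11.4 47.8 z 0.0462 phi 99.8
323 235.0 322.0 top ctr 10.5 51.7 size 109.1 17.1 z 0.0434 phi 8.300000000000011
232 352.0 363.0 top ctr 8.7 -15.5 size 178.2 10.9 z 0.0426 phi 39.099999999999994
t 24.35 plate [0.0568 0.0539 0.0427] 16.4 0.27 j [  8.5   1.3 -12.  112.5  -7.6  36.7 -58.7] F [-1.3  0.2  1.6] Mz_tool -0.07 w 0.0401
rotvec [ 2.7e-01  5.0e-02 -5.6e+01] dist 0.156
[{"hand": 0.04, "x": -0.0154, "y": 0.0081, "z": 0.0005, "rx": 0.03, "ry": 0.01, "rz": -6.22}, {"hand": 0.04, "x": -0.0161, "y": 0.0064, "z": 0.0005, "rx": 0.03, "ry": 0.01, "rz": -6.22}, {"hand": 0.04, "x": -0.0167, "y": 0.0046, "z": 0.0005, "rx": 0.03, "ry": 0.01, "rz": -6.22}, {"hand": 0.04, "x": -0.0171, "y": 0.0027, "z": 0.0005, "rx": 0.03, "ry": 0.01, "rz": -6.22}, {"hand": 0.04, "x": -0.0173, "y": 0.0009, "z": 0.0005, "rx": 0.03, "ry": 0.01, "rz": -6.22}, {"hand": 0.04, "x": -0.0173, "y": -0.001, "z": 0.0005, "rx": 0.03, "ry": 0.01, "rz": -6.22}, {"hand": 0.04, "x": -0.0171, "y": -0.0029, "z": 0.0005, "rx": 0.03, "ry": 0.01, "rz": -6.22}, {"hand": 0.04, "x": -0.0167, "y": -0.0047, "z": 0.0005, "rx": 0.03, "ry": 0.01, "rz": -6.22}, {"hand": 0.04, "x": -0.0161, "y": -0.0065, "z": 0.0005, "rx": 0.03, "ry": 0.01, "rz": -6.22}]
```

View pics/w16.png

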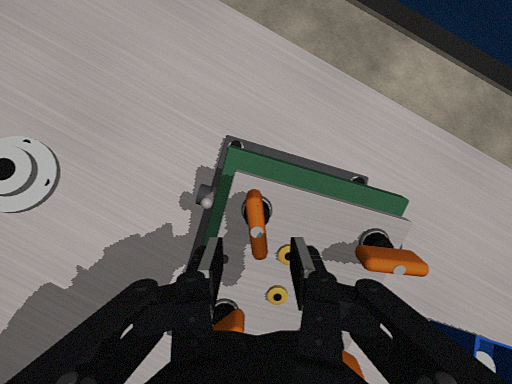

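The far-left wing at (257,223) rests at phi 22.7 (84° turned), at its stop. Next is near right.

>>> servo_tool --rows '[{"hand": 0.04, "x": -0.0155, "y": 0.008, "z": 0, "rx": 0, "ry": 0, "rz": -6.2}, {"hand": 0.04, "x": -0.016, "y": 0.0065, "z": 0, "rx": 0, "ry": 0, "rz": -6.2}, {"hand": 0.04, "x": -0.0165, "y": 0.0045, "z": 0, "rx": 0, "ry": 0, "rz": -6.2}, {"hand": 0.04, "x": -0.017, "y": 0.0025, "z": 0, "rx": 0, "ry": 0, "rz": -6.2}, {"hand": 0.04, "x": -0.0175, "y": 0.001, "z": 0, "rx": 0, "ry": 0, "rz": -6.2}, {"hand": 0.04, "x": -0.0175, "y": -0.001, "z": 0, "rx": 0, "ry": 0, "rz": -6.2}, {"hand": 0.04, "x": -0.017, "y": -0.003, "z": 0, "rx": 0, "ry": 0, "rz": -6.2}, {"hand": 0.04, "x": -0.0165, "y": -0.0045, "z": 0, "rx": 0, "ry": 0, "rz": -6.2}, {"hand": 0.04, "x": -0.012, "y": -0.005, "z": 0, "rx": 0, "ry": 0, "rz": -4.5}, {"hand": 0.04, "x": 0, "y": 0, "z": 0, "rx": 0, "ry": 0, "rz": 0}]'

```text
time: 25.35
tcp_pos: [0.5546, -0.0922, 0.135]
ee_rot: [150.2, -8.4, 88.4]
wrist_force: [-0.3, -0.0, -0.3]
gripper_width: 0.0403
```

```bash
python3 - <<'E'
from meas import *
c=camera("wrist");cv2.imwrite("pics/w17.png",c["image"]);wings(c)
E
python3 go.py -55.3 -55 -3 72.4 5 .04
```

```text
919 354.0 24.0 top ctr 48.5 51.8 size 36.0 11.6 z 0.0463 phi 16.099999999999994
1390 195.0 70.0 top ctr -55.1 54.6 size 11.8 49.9 z 0.0464 phi 148.4
903 394.0 179.0 top ctr 53.9 -55.0 size 10.4 48.7 z 0.0464 phi 99.5
876 248.0 219.0 top ctr -55.1 -54.3 size 48.4 11.1 z 0.0465 phi 71.6
t 25.4 plate [-0.049  -0.0564  0.0488] 72.68 0.93 j [ 17.6  -1.7  -1.6 122.4 -25.9  34.4  30.3] F [ 0.7  0.1 -0.2] Mz_tool 0.014 w 0.0397
rotvec [0.92 0.11 0.28] dist 0.052
[{"hand": 0.04, "x": -0.0001, "y": -0.0015, "z": 0.0103, "rx": 0.18, "ry": 0.02, "rz": 0.06}, {"hand": 0.04, "x": -0.0001, "y": -0.0014, "z": 0.0103, "rx": 0.18, "ry": 0.02, "rz": 0.06}, {"hand": 0.04, "x": -0.0001, "y": -0.0014, "z": 0.0103, "rx": 0.18, "ry": 0.02, "rz": 0.06}, {"hand": 0.04, "x": -0.0001, "y": -0.0014, "z": 0.0103, "rx": 0.18, "ry": 0.02, "rz": 0.06}, {"hand": 0.04, "x": -0.0001, "y": -0.0013, "z": 0.0103, "rx": 0.18, "ry": 0.02, "rz": 0.06}]
```

View pics/w17.png

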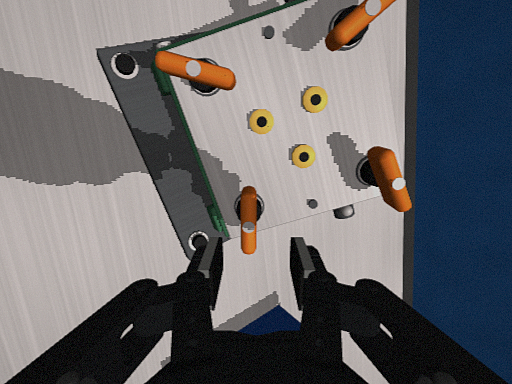

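The near-right wing at (248,219) is about 6 mm off the finger centre. I'll correct that while descending.

>>> servo_tool --rows '[{"hand": 0.04, "x": 0, "y": -0.0018, "z": 0.009, "rx": 0.2, "ry": 0, "rz": 0}, {"hand": 0.04, "x": 0, "y": -0.0018, "z": 0.01, "rx": 0.2, "ry": 0, "rz": 0}, {"hand": 0.04, "x": 0, "y": -0.0015, "z": 0.01, "rx": 0.2, "ry": 0, "rz": 0}, {"hand": 0.04, "x": 0, "y": -0.001, "z": 0.01, "rx": 0.1, "ry": 0, "rz": 0}, {"hand": 0.04, "x": 0, "y": -0.0005, "z": 0.007, "rx": 0, "ry": 0, "rz": 0}, {"hand": 0.04, "x": 0, "y": 0, "z": 0, "rx": 0, "ry": 0, "rz": 0}]'

```text
time: 26.0
tcp_pos: [0.5752, -0.0809, 0.0894]
ee_rot: [151.0, -8.7, 88.3]
wrist_force: [-0.5, -0.1, -0.4]
gripper_width: 0.0399
```

```bash
python3 go.py -55.3 -55.2 -12 72.2 2 .04;python3 - <<'E'
from meas import *
c=camera("wrist");cv2.imwrite("pics/w18.png",c["image"]);wings(c)
E
```

```text
t 26.0 plate [-0.053  -0.0509 -0.0021] 72.56 0.17 j [ 16.4   4.5  -2.7 122.5 -28.2  28.6  31.9] F [-0.5 -0.1 -0.4] Mz_tool -0.035 w 0.0399
rotvec [ 0.16 -0.05  0.36] dist 0.011
[{"hand": 0.04, "x": -0.0024, "y": -0.0005, "z": 0.0049, "rx": 0.08, "ry": -0.03, "rz": 0.18}, {"hand": 0.04, "x": -0.0024, "y": -0.0005, "z": 0.0049, "rx": 0.08, "ry": -0.03, "rz": 0.18}]
731 393.0 13.0 top ctr 39.7 44.6 size 9.2 18.0 z 0.0461 phi 172.6
2685 182.0 65.0 top ctr -54.8 54.4 size 11.8 48.9 z 0.0464 phi 148.4
1640 450.0 209.0 top ctr 53.9 -55.1 size 11.2 49.5 z 0.0464 phi 98.8
1435 255.0 260.0 top ctr -55.3 -54.4 size 49.2 11.2 z 0.0464 phi 71.9
```

>>> servo_tool --rows '[{"hand": 0.04, "x": -0.002, "y": -0.0005, "z": 0.005, "rx": 0, "ry": 0, "rz": 0.2}, {"hand": 0.04, "x": -0.002, "y": -0.0003, "z": 0.004, "rx": 0, "ry": 0, "rz": 0.2}, {"hand": 0.0, "x": 0, "y": 0, "z": 0, "rx": 0, "ry": 0, "rz": 0}, {"hand": 0.0, "x": 0, "y": 0, "z": 0, "rx": 0, "ry": 0, "rz": 0}, {"hand": 0.0, "x": 0, "y": 0, "z": 0, "rx": 0, "ry": 0, "rz": 0}, {"hand": 0.0, "x": 0, "y": 0, "z": 0, "rx": 0, "ry": 0, "rz": 0}]'

```text
time: 26.65
tcp_pos: [0.5787, -0.0847, 0.081]
ee_rot: [151.0, -8.9, 87.9]
wrist_force: [4.1, -0.2, -4.4]
gripper_width: 0.0106
```

```bash
python3 -c "
from h import *
show()"
```

```text
t 26.65 plate [-0.055  -0.0554 -0.0107] 72.11 0.19 j [ 16.7   5.8  -2.7 122.5 -29.4  27.6  33.1] F [ 4.1 -0.2 -4.4] Mz_tool -0.145 w 0.0106
```

>>> servo_tool --rows '[{"hand": 0.0, "x": 0, "y": 0, "z": 0, "rx": 0, "ry": 0, "rz": 4}, {"hand": 0.0, "x": 0, "y": 0, "z": 0, "rx": 0, "ry": 0, "rz": 5}, {"hand": 0.0, "x": 0, "y": 0, "z": 0, "rx": 0, "ry": 0, "rz": 5}, {"hand": 0.0, "x": 0, "y": 0, "z": 0, "rx": 0, "ry": 0, "rz": 3}, {"hand": 0.0, "x": 0, "y": 0, "z": 0, "rx": 0, "ry": 0, "rz": 3}, {"hand": 0.0, "x": 0, "y": 0, "z": 0, "rx": 0, "ry": 0, "rz": 3}, {"hand": 0.0, "x": 0, "y": 0, "z": 0, "rx": 0, "ry": 0, "rz": 3}, {"hand": 0.0, "x": 0, "y": 0, "z": 0, "rx": 0, "ry": 0, "rz": 3}]'

```text
time: 27.45
tcp_pos: [0.5792, -0.085, 0.0812]
ee_rot: [158.5, -21.8, 59.9]
wrist_force: [0.7, 0.3, -1.7]
gripper_width: 0.0107
```

```bash
python3 -c "
from h import *
show()"
```

```text
t 27.45 plate [-0.0546 -0.0558 -0.0107] 42.24 0.27 j [ 1.400e+01  5.700e+00  1.000e-01  1.226e+02 -2.990e+01  2.760e+01
  3.600e+00] F [ 0.7  0.3 -1.7] Mz_tool -0.316 w 0.0107
```

>>> servo_tool --rows '[{"hand": 0.0, "x": 0, "y": 0, "z": 0, "rx": 0, "ry": 0, "rz": 3}, {"hand": 0.0, "x": 0, "y": 0, "z": 0, "rx": 0, "ry": 0, "rz": 3}]'

```text
time: 27.65
tcp_pos: [0.5793, -0.0851, 0.0812]
ee_rot: [160.9, -23.9, 53.6]
wrist_force: [0.7, 0.1, -1.8]
gripper_width: 0.0112
```

```bash
python3 -c "
from h import *
show()"
```

```text
t 27.65 plate [-0.0545 -0.0559 -0.0107] 36.05 0.29 j [ 13.5   5.7   0.7 122.6 -30.   27.6  -2.6] F [ 0.7  0.1 -1.8] Mz_tool -0.282 w 0.0112
```

Not solid yet (82° total). Carrying on in small steps.

>>> servo_tool --rows '[{"hand": 0.0, "x": 0, "y": 0, "z": 0, "rx": 0, "ry": 0, "rz": 3}, {"hand": 0.0, "x": 0, "y": 0, "z": 0, "rx": 0, "ry": 0, "rz": 3}]'

```text
time: 27.85
tcp_pos: [0.5794, -0.0852, 0.0812]
ee_rot: [163.7, -25.8, 47.1]
wrist_force: [0.1, -0.4, -2.3]
gripper_width: 0.011
```

```bash
python3 -c "
from h import *
show()"
```

```text
t 27.85 plate [-0.0545 -0.056  -0.0107] 29.86 0.31 j [ 12.9   5.6   1.2 122.6 -30.1  27.6  -8.7] F [ 0.1 -0.4 -2.3] Mz_tool -0.295 w 0.011
```

>>> servo_tool --rows '[{"hand": 0.0, "x": 0, "y": 0, "z": 0, "rx": 0, "ry": 0, "rz": 2}, {"hand": 0.0, "x": 0, "y": 0, "z": 0, "rx": 0, "ry": 0, "rz": 2}]'

```text
time: 28.05
tcp_pos: [0.5795, -0.0852, 0.0813]
ee_rot: [165.6, -26.9, 42.6]
wrist_force: [0.2, 0.4, -1.5]
gripper_width: 0.0109
```

```bash
python3 -c "
from h import *
show()"
```

```text
t 28.05 plate [-0.0544 -0.0561 -0.0107] 25.72 0.33 j [ 12.5   5.6   1.6 122.6 -30.1  27.6 -12.8] F [ 0.2  0.4 -1.5] Mz_tool -0.329 w 0.0109
```

>>> servo_tool --rows '[{"hand": 0.0, "x": 0, "y": 0, "z": 0, "rx": 0, "ry": 0, "rz": 2}, {"hand": 0.0, "x": 0, "y": 0, "z": 0, "rx": 0, "ry": 0, "rz": 2}]'

```text
time: 28.25
tcp_pos: [0.5794, -0.0853, 0.0813]
ee_rot: [167.6, -27.8, 38.3]
wrist_force: [-1.1, -1.7, -0.1]
gripper_width: 0.0108
```

```bash
python3 -c "
from h import *
show()"
```

```text
t 28.25 plate [-0.0544 -0.0561 -0.0107] 21.78 0.34 j [ 12.2   5.6   2.  122.6 -30.1  27.6 -16.8] F [-1.1 -1.7 -0.1] Mz_tool -1.664 w 0.0108
```

>>> servo_tool --rows '[{"hand": 0.0, "x": 0, "y": 0, "z": 0, "rx": 0, "ry": 0, "rz": 2}, {"hand": 0.0, "x": 0, "y": 0, "z": 0, "rx": 0, "ry": 0, "rz": 2}]'

```text
time: 28.45
tcp_pos: [0.5794, -0.0853, 0.0814]
ee_rot: [169.4, -28.4, 34.3]
wrist_force: [-0.5, -2.1, -0.6]
gripper_width: 0.0109
```

```bash
python3 -c "
from h import *
show()"
```

```text
t 28.45 plate [-0.0544 -0.0562 -0.0106] 18.2 0.37 j [ 11.8   5.6   2.3 122.6 -29.9  27.6 -20.7] F [-0.5 -2.1 -0.6] Mz_tool -2.963 w 0.0109
```

The near-right knob is solid (moment 0.33 to 3.0 N·m). Releasing.

>>> servo_tool --rows '[{"hand": 0.04, "x": 0, "y": 0, "z": 0, "rx": 0, "ry": 0, "rz": 0}, {"hand": 0.04, "x": 0, "y": 0, "z": 0, "rx": 0, "ry": 0, "rz": 0}, {"hand": 0.04, "x": 0, "y": 0, "z": 0, "rx": 0, "ry": 0, "rz": 0}, {"hand": 0.04, "x": 0, "y": 0, "z": -0.01, "rx": 0, "ry": 0, "rz": 0}, {"hand": 0.04, "x": 0, "y": 0, "z": -0.014, "rx": 0, "ry": 0, "rz": 0}, {"hand": 0.04, "x": 0, "y": 0, "z": -0.014, "rx": 0, "ry": 0, "rz": 0}, {"hand": 0.04, "x": 0, "y": 0, "z": -0.01, "rx": 0, "ry": 0, "rz": 0}]'

```text
time: 29.15
tcp_pos: [0.5542, -0.0913, 0.125]
ee_rot: [169.5, -28.4, 34.2]
wrist_force: [0.7, -0.2, -0.3]
gripper_width: 0.0399
```

```bash
python3 - <<'E'
from meas import *
c=camera("wrist");cv2.imwrite("pics/w19.png",c["image"]);wings(c)
E
python3 go.py 54.5 -55.2 38 99.5 11 .04
```

```text
1306 140.0 25.0 top ctr 42.5 49.0 size 22.3 12.7 z 0.0461 phi 20.0
1345 313.0 67.0 top ctr 54.7 -55.0 size 11.2 48.0 z 0.0465 phi 99.5
1179 107.0 178.0 top ctr -54.5 54.1 size 11.8 49.5 z 0.0462 phi 148.5
962 256.0 223.0 top ctr -54.6 -55.2 size 48.3 11.9 z 0.0464 phi 25.0
t 29.2 plate [-0.0542 -0.0567  0.0413] 18.12 0.44 j [ 12.3  -1.    3.5 122.7 -25.4  33.8 -24.5] F [ 0.9 -0.8  0.5] Mz_tool -0.027 w 0.0399
rotvec [  0.42   0.23 -81.38] dist 0.109
[{"hand": 0.04, "x": 0.0094, "y": 0.0029, "z": 0.0003, "rx": 0.04, "ry": 0.02, "rz": -7.4}, {"hand": 0.04, "x": 0.009, "y": 0.0041, "z": 0.0003, "rx": 0.04, "ry": 0.02, "rz": -7.4}, {"hand": 0.04, "x": 0.0084, "y": 0.0053, "z": 0.0003, "rx": 0.04, "ry": 0.02, "rz": -7.4}, {"hand": 0.04, "x": 0.0076, "y": 0.0063, "z": 0.0003, "rx": 0.04, "ry": 0.02, "rz": -7.4}, {"hand": 0.04, "x": 0.0067, "y": 0.0072, "z": 0.0003, "rx": 0.04, "ry": 0.02, "rz": -7.4}, {"hand": 0.04, "x": 0.0058, "y": 0.008, "z": 0.0003, "rx": 0.04, "ry": 0.02, "rz": -7.4}, {"hand": 0.04, "x": 0.0047, "y": 0.0087, "z": 0.0003, "rx": 0.04, "ry": 0.02, "rz": -7.4}, {"hand": 0.04, "x": 0.0035, "y": 0.0092, "z": 0.0003, "rx": 0.04, "ry": 0.02, "rz": -7.4}, {"hand": 0.04, "x": 0.0023, "y": 0.0096, "z": 0.0003, "rx": 0.04, "ry": 0.02, "rz": -7.4}, {"hand": 0.04, "x": 0.001, "y": 0.0098, "z": 0.0003, "rx": 0.04, "ry": 0.02, "rz": -7.4}, {"hand": 0.04, "x": -0.0002, "y": 0.0099, "z": 0.0003, "rx": 0.04, "ry": 0.02, "rz": -7.4}]
```

The near-right wing rests at phi 25 (93° turned). On to far right.

>>> servo_tool --rows '[{"hand": 0.04, "x": 0.0095, "y": 0.003, "z": 0, "rx": 0, "ry": 0, "rz": -7.4}, {"hand": 0.04, "x": 0.009, "y": 0.004, "z": 0, "rx": 0, "ry": 0, "rz": -7.4}, {"hand": 0.04, "x": 0.0085, "y": 0.0055, "z": 0, "rx": 0, "ry": 0, "rz": -7.4}, {"hand": 0.04, "x": 0.0075, "y": 0.0065, "z": 0, "rx": 0, "ry": 0, "rz": -7.4}, {"hand": 0.04, "x": 0.0065, "y": 0.007, "z": 0, "rx": 0, "ry": 0, "rz": -7.4}, {"hand": 0.04, "x": 0.006, "y": 0.008, "z": 0, "rx": 0, "ry": 0, "rz": -7.4}, {"hand": 0.04, "x": 0.0045, "y": 0.0085, "z": 0, "rx": 0, "ry": 0, "rz": -7.4}, {"hand": 0.04, "x": 0.0035, "y": 0.009, "z": 0, "rx": 0, "ry": 0, "rz": -7.4}, {"hand": 0.04, "x": 0.0025, "y": 0.0095, "z": 0, "rx": 0, "ry": 0, "rz": -7.4}, {"hand": 0.04, "x": 0.001, "y": 0.008, "z": 0, "rx": 0, "ry": 0, "rz": -6}, {"hand": 0.04, "x": 0, "y": 0, "z": 0, "rx": 0, "ry": 0, "rz": 0}]'

```text
time: 30.3
tcp_pos: [0.6367, -0.0699, 0.179]
ee_rot: [149.7, 2.2, 106.3]
wrist_force: [-0.4, -0.7, 0.2]
gripper_width: 0.0403
```

```bash
python3 - <<'E'
from meas import *
c=camera("wrist");cv2.imwrite("pics/w20.png",c["image"]);wings(c)
E
python3 go.py 54.5 -55.2 -3 99.5 5 .04
```

```text
1933 101.0 49.0 top ctr -54.4 54.4 size 12.1 49.3 z 0.0463 phi 148.2
1608 282.0 64.0 top ctr 54.3 54.3 size 48.6 11.9 z 0.0463 phi 23.0
903 267.0 222.0 top ctr 54.4 -54.5 size 11.7 48.5 z 0.0465 phi 98.8
1202 122.0 215.0 top ctr -55.0 -54.7 size 49.5 11.8 z 0.0464 phi 24.69999999999999
t 30.35 plate [ 0.045  -0.0546  0.0442] 93.29 0.6 j [ 1.020e+01  4.500e+00  1.000e-01  1.098e+02 -1.820e+01  3.890e+01
  3.850e+01] F [-0.3  0.6 -0.1] Mz_tool 0.018 w 0.0398
rotvec [ 0.27  0.54 -6.21] dist 0.048
[{"hand": 0.04, "x": -0.0001, "y": 0.0018, "z": 0.0095, "rx": 0.05, "ry": 0.11, "rz": -1.24}, {"hand": 0.04, "x": -0.0002, "y": 0.0019, "z": 0.0095, "rx": 0.05, "ry": 0.11, "rz": -1.24}, {"hand": 0.04, "x": -0.0003, "y": 0.0019, "z": 0.0094, "rx": 0.05, "ry": 0.11, "rz": -1.24}, {"hand": 0.04, "x": -0.0003, "y": 0.0019, "z": 0.0094, "rx": 0.05, "ry": 0.11, "rz": -1.24}, {"hand": 0.04, "x": -0.0004, "y": 0.0019, "z": 0.0094, "rx": 0.05, "ry": 0.11, "rz": -1.24}]
```

View pics/w20.png

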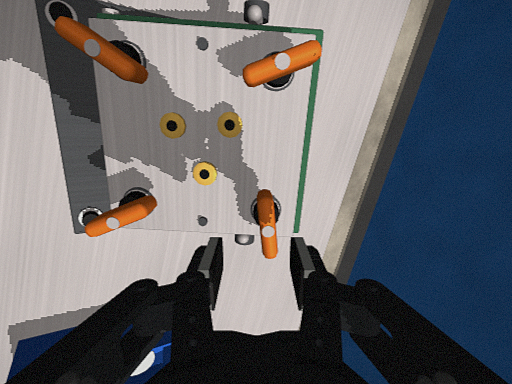

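The far-right wing at (267,222) is 9 mm right of centre and rotated 6°. I'll correct early, then go down.

>>> servo_tool --rows '[{"hand": 0.04, "x": 0, "y": 0.004, "z": 0.003, "rx": 0.1, "ry": 0.1, "rz": -2}, {"hand": 0.04, "x": 0, "y": 0.003, "z": 0.007, "rx": 0.1, "ry": 0.1, "rz": -2}, {"hand": 0.04, "x": -0.0005, "y": 0.0015, "z": 0.01, "rx": 0, "ry": 0.1, "rz": -1.5}, {"hand": 0.04, "x": -0.0005, "y": 0.0005, "z": 0.01, "rx": 0, "ry": 0.1, "rz": 0}, {"hand": 0.04, "x": 0, "y": 0, "z": 0.008, "rx": 0, "ry": 0, "rz": 0}, {"hand": 0.04, "x": 0, "y": 0, "z": 0.004, "rx": 0, "ry": 0, "rz": 0}, {"hand": 0.04, "x": 0, "y": 0, "z": 0, "rx": 0, "ry": 0, "rz": 0}]'

```text
time: 31.05
tcp_pos: [0.6646, -0.064, 0.1419]
ee_rot: [150.4, 4.4, 111.0]
wrist_force: [-0.7, -0.2, 0.3]
gripper_width: 0.0401
```

```bash
python3 go.py 54.5 -55.2 -11 99.3 2 .04;python3 - <<'E'
from meas import *
c=camera("wrist");cv2.imwrite("pics/w21.png",c["image"]);wings(c)
E
```

```text
t 31.05 plate [ 0.0519 -0.0553 -0.0021] 98.69 0.15 j [ 10.   10.1  -0.8 108.2 -19.   35.3  44.3] F [-0.7 -0.2  0.3] Mz_tool 0.002 w 0.0401
rotvec [-0.14  0.05 -0.61] dist 0.009
[{"hand": 0.04, "x": -0.0001, "y": 0.0013, "z": 0.0044, "rx": -0.07, "ry": 0.02, "rz": -0.31}, {"hand": 0.04, "x": -0.0001, "y": 0.0013, "z": 0.0045, "rx": -0.07, "ry": 0.02, "rz": -0.31}]
2145 79.0 26.0 top ctr -45.1 48.6 size 12.3 27.3 z 0.0462 phi 156.4
3265 299.0 47.0 top ctr 54.1 54.3 size 48.6 12.2 z 0.0463 phi 22.69999999999999
2255 71.0 228.0 top ctr -55.0 -54.6 size 50.1 11.9 z 0.0463 phi 24.69999999999999
1519 260.0 252.0 top ctr 54.3 -54.5 size 11.2 49.4 z 0.0464 phi 98.9
```

>>> servo_tool --rows '[{"hand": 0.04, "x": 0, "y": 0.0013, "z": 0.0045, "rx": 0, "ry": 0, "rz": -0.3}, {"hand": 0.04, "x": 0, "y": 0.001, "z": 0.004, "rx": 0, "ry": 0, "rz": -0.3}, {"hand": 0.0, "x": 0, "y": 0, "z": 0, "rx": 0, "ry": 0, "rz": 0}, {"hand": 0.0, "x": 0, "y": 0, "z": 0, "rx": 0, "ry": 0, "rz": 0}, {"hand": 0.0, "x": 0, "y": 0, "z": 0, "rx": 0, "ry": 0, "rz": 0}, {"hand": 0.0, "x": 0, "y": 0, "z": 0, "rx": 0, "ry": 0, "rz": 0}]'

```text
time: 31.7
tcp_pos: [0.6704, -0.0627, 0.1363]
ee_rot: [150.5, 4.7, 111.5]
wrist_force: [2.1, 0.3, -3.1]
gripper_width: 0.0109
```

```bash
python3 -c "
from h import *
show()"
```

```text
t 31.7 plate [ 0.0543 -0.0554 -0.0099] 99.33 0.16 j [  9.8  11.1  -1.  107.8 -19.   34.6  44.8] F [ 2.1  0.3 -3.1] Mz_tool -0.08 w 0.0109
```

>>> servo_tool --rows '[{"hand": 0.0, "x": 0, "y": 0, "z": 0, "rx": 0, "ry": 0, "rz": 4}, {"hand": 0.0, "x": 0, "y": 0, "z": 0, "rx": 0, "ry": 0, "rz": 5}, {"hand": 0.0, "x": 0, "y": 0, "z": 0, "rx": 0, "ry": 0, "rz": 5}, {"hand": 0.0, "x": 0, "y": 0, "z": 0, "rx": 0, "ry": 0, "rz": 3}, {"hand": 0.0, "x": 0, "y": 0, "z": 0, "rx": 0, "ry": 0, "rz": 3}, {"hand": 0.0, "x": 0, "y": 0, "z": 0, "rx": 0, "ry": 0, "rz": 3}, {"hand": 0.0, "x": 0, "y": 0, "z": 0, "rx": 0, "ry": 0, "rz": 3}]'

```text
time: 32.4
tcp_pos: [0.6709, -0.0627, 0.1366]
ee_rot: [151.2, -8.5, 88.2]
wrist_force: [-0.5, -0.2, -0.4]
gripper_width: 0.0111
```

```bash
python3 -c "
from h import *
show()"
```

```text
t 32.4 plate [ 0.0548 -0.0555 -0.0099] 72.53 0.18 j [  6.3  11.    2.8 107.9 -20.3  34.7  19. ] F [-0.5 -0.2 -0.4] Mz_tool -0.266 w 0.0111
```

Turned 73° in total so far, and it is not solid. Continuing.

>>> servo_tool --rows '[{"hand": 0.0, "x": 0, "y": 0, "z": 0, "rx": 0, "ry": 0, "rz": 3}, {"hand": 0.0, "x": 0, "y": 0, "z": 0, "rx": 0, "ry": 0, "rz": 3}]'

```text
time: 32.6
tcp_pos: [0.671, -0.0627, 0.1367]
ee_rot: [152.1, -11.4, 82.6]
wrist_force: [0.0, 0.2, -1.8]
gripper_width: 0.0109
```

```bash
python3 -c "
from h import *
show()"
```

```text
t 32.6 plate [ 0.055  -0.0556 -0.0099] 66.34 0.2 j [  5.5  11.    3.7 108.  -20.6  34.7  13.1] F [ 0.   0.2 -1.8] Mz_tool -0.295 w 0.0109
```

>>> servo_tool --rows '[{"hand": 0.0, "x": 0, "y": 0, "z": 0, "rx": 0, "ry": 0, "rz": 2}, {"hand": 0.0, "x": 0, "y": 0, "z": 0, "rx": 0, "ry": 0, "rz": 2}]'

```text
time: 32.8
tcp_pos: [0.6711, -0.0628, 0.1367]
ee_rot: [152.9, -13.3, 78.8]
wrist_force: [1.2, -0.7, 0.1]
gripper_width: 0.0109
```

```bash
python3 -c "
from h import *
show()"
```

```text
t 32.8 plate [ 0.055  -0.0556 -0.0099] 62.19 0.22 j [  5.   11.    4.3 108.  -20.8  34.7   9. ] F [ 1.2 -0.7  0.1] Mz_tool -0.307 w 0.0109
```

>>> servo_tool --rows '[{"hand": 0.0, "x": 0, "y": 0, "z": 0, "rx": 0, "ry": 0, "rz": 2}, {"hand": 0.0, "x": 0, "y": 0, "z": 0, "rx": 0, "ry": 0, "rz": 2}]'

```text
time: 33.0
tcp_pos: [0.6712, -0.0628, 0.1368]
ee_rot: [153.8, -15.1, 75.1]
wrist_force: [1.0, 0.0, -0.9]
gripper_width: 0.0107
```

```bash
python3 -c "
from h import *
show()"
```

```text
t 33.0 plate [ 0.0551 -0.0557 -0.0099] 58.08 0.24 j [  4.5  11.    4.9 108.  -21.   34.7   5.1] F [ 1.   0.  -0.9] Mz_tool -0.319 w 0.0107
```

>>> servo_tool --rows '[{"hand": 0.0, "x": 0, "y": 0, "z": 0, "rx": 0, "ry": 0, "rz": 2}, {"hand": 0.0, "x": 0, "y": 0, "z": 0, "rx": 0, "ry": 0, "rz": 2}]'

```text
time: 33.2
tcp_pos: [0.6712, -0.0629, 0.1368]
ee_rot: [154.9, -16.9, 71.2]
wrist_force: [-0.1, -0.7, -1.0]
gripper_width: 0.011
```

```bash
python3 -c "
from h import *
show()"
```

```text
t 33.2 plate [ 0.0552 -0.0558 -0.0099] 53.97 0.26 j [  3.9  11.    5.5 108.  -21.1  34.7   1.1] F [-0.1 -0.7 -1. ] Mz_tool -0.206 w 0.011
```

>>> servo_tool --rows '[{"hand": 0.0, "x": 0, "y": 0, "z": 0, "rx": 0, "ry": 0, "rz": 2}, {"hand": 0.0, "x": 0, "y": 0, "z": 0, "rx": 0, "ry": 0, "rz": 2}]'

```text
time: 33.4
tcp_pos: [0.6713, -0.0629, 0.1368]
ee_rot: [156.0, -18.6, 67.3]
wrist_force: [-0.9, -0.9, 0.4]
gripper_width: 0.0106
```

```bash
python3 -c "
from h import *
show()"
```

```text
t 33.4 plate [ 0.0552 -0.0558 -0.0099] 49.91 0.29 j [  3.4  10.9   6.1 108.1 -21.3  34.7  -2.8] F [-0.9 -0.9  0.4] Mz_tool -1.066 w 0.0106
```

Rising. One more press to confirm.

>>> servo_tool --rows '[{"hand": 0.0, "x": 0, "y": 0, "z": 0, "rx": 0, "ry": 0, "rz": 2}, {"hand": 0.0, "x": 0, "y": 0, "z": 0, "rx": 0, "ry": 0, "rz": 2}, {"hand": 0.0, "x": 0, "y": 0, "z": 0, "rx": 0, "ry": 0, "rz": 2}]'

```text
time: 33.7
tcp_pos: [0.6712, -0.063, 0.1369]
ee_rot: [157.8, -20.6, 61.9]
wrist_force: [-1.0, -1.8, -0.8]
gripper_width: 0.0109
```

```bash
python3 -c "
from h import *
show()"
```

```text
t 33.7 plate [ 0.0552 -0.0559 -0.0097] 44.38 0.41 j [  2.5  10.9   6.9 108.1 -21.3  34.8  -8.5] F [-1.  -1.8 -0.8] Mz_tool -2.964 w 0.0109
```

>>> servo_tool --rows '[{"hand": 0.04, "x": 0, "y": 0, "z": 0, "rx": 0, "ry": 0, "rz": 0}, {"hand": 0.04, "x": 0, "y": 0, "z": 0, "rx": 0, "ry": 0, "rz": 0}, {"hand": 0.04, "x": 0, "y": 0, "z": 0, "rx": 0, "ry": 0, "rz": 0}, {"hand": 0.04, "x": 0, "y": 0, "z": -0.01, "rx": 0, "ry": 0, "rz": 0}, {"hand": 0.04, "x": 0, "y": 0, "z": -0.014, "rx": 0, "ry": 0, "rz": 0}, {"hand": 0.04, "x": 0, "y": 0, "z": -0.014, "rx": 0, "ry": 0, "rz": 0}, {"hand": 0.04, "x": 0, "y": 0, "z": -0.01, "rx": 0, "ry": 0, "rz": 0}]'

```text
time: 34.4
tcp_pos: [0.6461, -0.0687, 0.1816]
ee_rot: [157.8, -20.6, 61.8]
wrist_force: [0.9, -0.1, 0.2]
gripper_width: 0.04
```

```bash
python3 - <<'E'
from meas import *
c=camera("wrist");cv2.imwrite("pics/w22.png",c["image"]);wings(c)
E
python3 go.py -55 54.3 38 148.4 12 .04
```

```text
1971 138.0 115.0 top ctr 55.3 53.9 size 49.4 11.4 z 0.0462 phi 23.099999999999994
905 256.0 223.0 top ctr 55.4 -54.9 size 48.4 11.8 z 0.0465 phi 51.7
1185 46.0 226.0 top ctr -54.0 54.6 size 11.1 49.9 z 0.0461 phi 148.1
t 34.45 plate [ 0.0565 -0.0562  0.0434] 44.35 0.45 j [  2.5   5.3   7.9 108.1 -18.7  40.1 -10.5] F [ 0.3 -1.2  1.4] Mz_tool -0.016 w 0.0401
rotvec [  -0.      0.52 -104.05] dist 0.157
[{"hand": 0.04, "x": -0.0002, "y": -0.0131, "z": 0.0004, "rx": -0.0, "ry": 0.04, "rz": -8.67}, {"hand": 0.04, "x": 0.0018, "y": -0.013, "z": 0.0004, "rx": -0.0, "ry": 0.04, "rz": -8.67}, {"hand": 0.04, "x": 0.0037, "y": -0.0125, "z": 0.0004, "rx": -0.0, "ry": 0.04, "rz": -8.67}, {"hand": 0.04, "x": 0.0056, "y": -0.0118, "z": 0.0004, "rx": -0.0, "ry": 0.04, "rz": -8.67}, {"hand": 0.04, "x": 0.0073, "y": -0.0109, "z": 0.0004, "rx": -0.0, "ry": 0.04, "rz": -8.67}, {"hand": 0.04, "x": 0.0088, "y": -0.0097, "z": 0.0004, "rx": -0.0, "ry": 0.04, "rz": -8.67}, {"hand": 0.04, "x": 0.0102, "y": -0.0082, "z": 0.0004, "rx": -0.0, "ry": 0.04, "rz": -8.67}, {"hand": 0.04, "x": 0.0113, "y": -0.0066, "z": 0.0004, "rx": -0.0, "ry": 0.04, "rz": -8.67}, {"hand": 0.04, "x": 0.0122, "y": -0.0048, "z": 0.0004, "rx": -0.0, "ry": 0.04, "rz": -8.67}, {"hand": 0.04, "x": 0.0128, "y": -0.0029, "z": 0.0004, "rx": -0.0, "ry": 0.04, "rz": -8.67}, {"hand": 0.04, "x": 0.013, "y": -0.001, "z": 0.0004, "rx": -0.0, "ry": 0.04, "rz": -8.67}, {"hand": 0.04, "x": 0.013, "y": 0.001, "z": 0.0004, "rx": -0.0, "ry": 0.04, "rz": -8.67}]
```

The far-right wing is solid, at phi 51.7 (94° turned). Last is near left.

>>> servo_tool --rows '[{"hand": 0.04, "x": 0, "y": -0.012, "z": 0, "rx": 0, "ry": 0, "rz": -8}, {"hand": 0.04, "x": 0.0015, "y": -0.012, "z": 0, "rx": 0, "ry": 0, "rz": -8}, {"hand": 0.04, "x": 0.003, "y": -0.0115, "z": 0, "rx": 0, "ry": 0, "rz": -8}, {"hand": 0.04, "x": 0.005, "y": -0.011, "z": 0, "rx": 0, "ry": 0, "rz": -8}, {"hand": 0.04, "x": 0.0065, "y": -0.01, "z": 0, "rx": 0, "ry": 0, "rz": -8}, {"hand": 0.04, "x": 0.008, "y": -0.009, "z": 0, "rx": 0, "ry": 0, "rz": -8}, {"hand": 0.04, "x": 0.009, "y": -0.0075, "z": 0, "rx": 0, "ry": 0, "rz": -8}, {"hand": 0.04, "x": 0.01, "y": -0.0065, "z": 0, "rx": 0, "ry": 0, "rz": -8}, {"hand": 0.04, "x": 0.011, "y": -0.005, "z": 0, "rx": 0, "ry": 0, "rz": -8}, {"hand": 0.04, "x": 0.0115, "y": -0.003, "z": 0, "rx": 0, "ry": 0, "rz": -8}]'

```text
time: 35.45
tcp_pos: [0.555, -0.004, 0.1477]
ee_rot: [155.1, 18.6, 136.5]
wrist_force: [0.0, -0.3, -0.5]
gripper_width: 0.0399
```

```bash
python3 go.py -55 54.3 38 148.4 4 .04
```

```text
t 35.45 plate [-0.0254  0.0286  0.0492] 127.35 1.09 j [ -0.9  -5.7   2.9 124.3 -13.   32.1  62. ] F [ 0.  -0.3 -0.5] Mz_tool -0.006 w 0.0399
rotvec [ -0.06   1.09 -21.05] dist 0.041
[{"hand": 0.04, "x": 0.0097, "y": -0.002, "z": 0.0026, "rx": -0.02, "ry": 0.27, "rz": -5.26}, {"hand": 0.04, "x": 0.0098, "y": -0.0011, "z": 0.0027, "rx": -0.02, "ry": 0.27, "rz": -5.26}, {"hand": 0.04, "x": 0.0098, "y": -0.0002, "z": 0.0027, "rx": -0.02, "ry": 0.27, "rz": -5.26}, {"hand": 0.04, "x": 0.0098, "y": 0.0007, "z": 0.0028, "rx": -0.02, "ry": 0.27, "rz": -5.26}]
```

>>> servo_tool --rows '[{"hand": 0.04, "x": 0.0095, "y": -0.002, "z": 0.0025, "rx": 0, "ry": 0.3, "rz": -5.3}, {"hand": 0.04, "x": 0.01, "y": -0.001, "z": 0.0025, "rx": 0, "ry": 0.3, "rz": -5.3}, {"hand": 0.04, "x": 0.01, "y": 0, "z": 0.0025, "rx": 0, "ry": 0.3, "rz": -5.3}, {"hand": 0.04, "x": 0.007, "y": 0.0005, "z": 0.003, "rx": 0, "ry": 0.2, "rz": -4}, {"hand": 0.04, "x": 0, "y": 0, "z": 0, "rx": 0, "ry": 0, "rz": 0}]'

```text
time: 35.95
tcp_pos: [0.5292, 0.0164, 0.1258]
ee_rot: [163.1, 25.3, 158.1]
wrist_force: [-0.3, -0.1, 0.1]
gripper_width: 0.0405
```

```bash
python3 - <<'E'
from meas import *
c=camera("wrist");cv2.imwrite("pics/w23.png",c["image"]);wings(c)
E
python3 go.py -55 54.3 -3 148.2 5 .04
```

```text
940 254.0 220.0 top ctr -56.2 55.2 size 11.4 48.5 z 0.0463 phi 148.1
663 123.0 279.0 top ctr -77.2 -25.0 size 15.5 88.6 z 0.0459 phi 100.6
105 344.0 340.0 top ctr -55.9 85.2 size 1.7 0.9 z 0.1566 phi 10.599999999999994
t 36.0 plate [-0.0532  0.0541  0.0406] 148.26 0.17 j [ -3.9  -7.3   3.2 128.4 -12.2  29.9  80.3] F [ 0.2  0.7 -0.2] Mz_tool 0.007 w 0.0401
rotvec [0.07 0.16 0.06] dist 0.044
[{"hand": 0.04, "x": 0.0003, "y": -0.0002, "z": 0.0087, "rx": 0.01, "ry": 0.03, "rz": 0.01}, {"hand": 0.04, "x": 0.0003, "y": -0.0002, "z": 0.0087, "rx": 0.01, "ry": 0.03, "rz": 0.01}, {"hand": 0.04, "x": 0.0003, "y": -0.0002, "z": 0.0087, "rx": 0.01, "ry": 0.03, "rz": 0.01}, {"hand": 0.04, "x": 0.0003, "y": -0.0002, "z": 0.0087, "rx": 0.01, "ry": 0.03, "rz": 0.01}, {"hand": 0.04, "x": 0.0003, "y": -0.0002, "z": 0.0087, "rx": 0.01, "ry": 0.03, "rz": 0.01}]
```

View pics/w23.png

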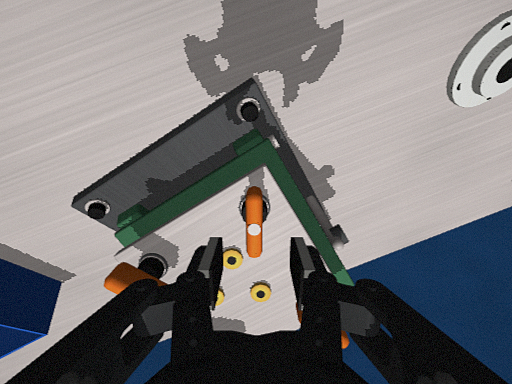

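The near-left wing at (254,220) is well centred. Descending.

>>> servo_tool --rows '[{"hand": 0.04, "x": 0.0005, "y": 0, "z": 0.009, "rx": 0, "ry": 0, "rz": 0}, {"hand": 0.04, "x": 0.0005, "y": 0, "z": 0.01, "rx": 0, "ry": 0, "rz": 0}, {"hand": 0.04, "x": 0.0005, "y": 0, "z": 0.01, "rx": 0, "ry": 0, "rz": 0}, {"hand": 0.04, "x": 0, "y": 0, "z": 0.009, "rx": 0, "ry": 0, "rz": 0}, {"hand": 0.04, "x": 0, "y": 0, "z": 0.004, "rx": 0, "ry": 0, "rz": 0}, {"hand": 0.04, "x": 0, "y": 0, "z": 0, "rx": 0, "ry": 0, "rz": 0}]'

```text
time: 36.6
tcp_pos: [0.5522, 0.0211, 0.0868]
ee_rot: [162.9, 25.3, 157.5]
wrist_force: [0.3, -0.5, 0.6]
gripper_width: 0.0405
```

```bash
python3 go.py -55 54.3 -11 148.2 2 .04;python3 - <<'E'
from meas import *
c=camera("wrist");cv2.imwrite("pics/w24.png",c["image"]);wings(c)
E
```

```text
t 36.6 plate [-0.0531  0.0536 -0.0051] 147.88 0.26 j [ -4.8  -0.8   3.5 128.5 -15.3  23.3  82.7] F [ 0.3 -0.5  0.6] Mz_tool 0.012 w 0.0405
rotvec [ 0.05  0.26 -0.32] dist 0.006
[{"hand": 0.04, "x": 0.001, "y": -0.0002, "z": 0.0029, "rx": 0.02, "ry": 0.13, "rz": -0.16}, {"hand": 0.04, "x": 0.001, "y": -0.0002, "z": 0.0029, "rx": 0.02, "ry": 0.13, "rz": -0.16}]
1616 254.0 249.0 top ctr -56.2 55.0 size 11.5 49.1 z 0.0463 phi 147.9
481 82.0 315.0 top ctr -83.5 -28.0 size 6.2 82.8 z 0.0449 phi 103.8
210 354.0 366.0 top ctr 61.7 64.4 size 19.4 1.9 z 0.0332 phi 23.30000000000001
```

>>> servo_tool --rows '[{"hand": 0.04, "x": 0.001, "y": 0, "z": 0.003, "rx": 0, "ry": 0.1, "rz": -0.2}, {"hand": 0.04, "x": 0.001, "y": 0, "z": 0.003, "rx": 0, "ry": 0.1, "rz": -0.1}, {"hand": 0.0, "x": 0, "y": 0, "z": 0, "rx": 0, "ry": 0, "rz": 0}, {"hand": 0.0, "x": 0, "y": 0, "z": 0, "rx": 0, "ry": 0, "rz": 0}, {"hand": 0.0, "x": 0, "y": 0, "z": 0, "rx": 0, "ry": 0, "rz": 0}, {"hand": 0.0, "x": 0, "y": 0, "z": 0, "rx": 0, "ry": 0, "rz": 0}]'

```text
time: 37.25
tcp_pos: [0.5533, 0.0211, 0.0812]
ee_rot: [163.1, 25.2, 157.8]
wrist_force: [4.3, 1.1, -5.0]
gripper_width: 0.0107
```

```bash
python3 -c "
from h import *
show()"
```

```text
t 37.25 plate [-0.055   0.0534 -0.0105] 148.16 0.12 j [ -4.8  -0.    3.6 128.6 -15.9  22.7  83.6] F [ 4.3  1.1 -5. ] Mz_tool -0.065 w 0.0107
```

>>> servo_tool --rows '[{"hand": 0.0, "x": 0, "y": 0, "z": 0, "rx": 0, "ry": 0, "rz": 4}, {"hand": 0.0, "x": 0, "y": 0, "z": 0, "rx": 0, "ry": 0, "rz": 5}, {"hand": 0.0, "x": 0, "y": 0, "z": 0, "rx": 0, "ry": 0, "rz": 5}, {"hand": 0.0, "x": 0, "y": 0, "z": 0, "rx": 0, "ry": 0, "rz": 3}, {"hand": 0.0, "x": 0, "y": 0, "z": 0, "rx": 0, "ry": 0, "rz": 3}, {"hand": 0.0, "x": 0, "y": 0, "z": 0, "rx": 0, "ry": 0, "rz": 3}, {"hand": 0.0, "x": 0, "y": 0, "z": 0, "rx": 0, "ry": 0, "rz": 3}]'

```text
time: 37.95
tcp_pos: [0.5533, 0.0209, 0.0811]
ee_rot: [153.7, 15.2, 131.3]
wrist_force: [0.6, -1.1, -2.1]
gripper_width: 0.0109
```

```bash
python3 -c "
from h import *
show()"
```

```text
t 37.95 plate [-0.0551  0.0532 -0.0105] 121.37 0.17 j [ -4.8  -0.    3.6 128.6 -15.8  22.7  56.6] F [ 0.6 -1.1 -2.1] Mz_tool -0.272 w 0.0109
```

>>> servo_tool --rows '[{"hand": 0.0, "x": 0, "y": 0, "z": 0, "rx": 0, "ry": 0, "rz": 3}, {"hand": 0.0, "x": 0, "y": 0, "z": 0, "rx": 0, "ry": 0, "rz": 3}]'

```text
time: 38.15
tcp_pos: [0.5533, 0.0208, 0.0811]
ee_rot: [152.4, 12.5, 125.6]
wrist_force: [-0.1, -2.0, -0.0]
gripper_width: 0.0106
```

```bash
python3 -c "
from h import *
show()"
```

```text
t 38.15 plate [-0.0551  0.0531 -0.0105] 115.21 0.19 j [-4.800e+00 -1.000e-01  3.500e+00  1.286e+02 -1.570e+01  2.260e+01
  5.040e+01] F [-0.1 -2.  -0. ] Mz_tool -1.134 w 0.0106
```

>>> servo_tool --rows '[{"hand": 0.0, "x": 0, "y": 0, "z": 0, "rx": 0, "ry": 0, "rz": 2}, {"hand": 0.0, "x": 0, "y": 0, "z": 0, "rx": 0, "ry": 0, "rz": 2}]'

```text
time: 38.35
tcp_pos: [0.5532, 0.0207, 0.0812]
ee_rot: [151.7, 10.7, 122.2]
wrist_force: [-0.5, -2.9, -1.7]
gripper_width: 0.0108
```

```bash
python3 -c "
from h import *
show()"
```

```text
t 38.35 plate [-0.0551  0.0531 -0.0104] 111.44 0.23 j [-4.800e+00 -1.000e-01  3.500e+00  1.286e+02 -1.550e+01  2.260e+01
  4.640e+01] F [-0.5 -2.9 -1.7] Mz_tool -2.432 w 0.0108
```

>>> servo_tool --rows '[{"hand": 0.0, "x": 0, "y": 0, "z": 0, "rx": 0, "ry": 0, "rz": 2}, {"hand": 0.0, "x": 0, "y": 0, "z": 0, "rx": 0, "ry": 0, "rz": 2}]'

```text
time: 38.55
tcp_pos: [0.5532, 0.0207, 0.0813]
ee_rot: [151.2, 9.2, 119.1]
wrist_force: [-0.8, -3.9, -0.8]
gripper_width: 0.011
```

```bash
python3 -c "
from h import *
show()"
```

```text
t 38.55 plate [-0.0551  0.0531 -0.0103] 108.05 0.31 j [-4.800e+00 -1.000e-01  3.400e+00  1.286e+02 -1.510e+01  2.260e+01
  4.260e+01] F [-0.8 -3.9 -0.8] Mz_tool -3.618 w 0.011
```

Near left is solid as well (0.27 to 3.6 N·m). Letting go and backing off.

>>> servo_tool --rows '[{"hand": 0.04, "x": 0, "y": 0, "z": 0, "rx": 0, "ry": 0, "rz": 0}, {"hand": 0.04, "x": 0, "y": 0, "z": 0, "rx": 0, "ry": 0, "rz": 0}, {"hand": 0.04, "x": 0, "y": 0, "z": 0, "rx": 0, "ry": 0, "rz": 0}, {"hand": 0.04, "x": 0, "y": 0, "z": -0.01, "rx": 0, "ry": 0, "rz": 0}, {"hand": 0.04, "x": 0, "y": 0, "z": -0.014, "rx": 0, "ry": 0, "rz": 0}, {"hand": 0.04, "x": 0, "y": 0, "z": -0.014, "rx": 0, "ry": 0, "rz": 0}, {"hand": 0.04, "x": 0, "y": 0, "z": -0.012, "rx": 0, "ry": 0, "rz": 0}, {"hand": 0.04, "x": 0, "y": 0, "z": -0.008, "rx": 0, "ry": 0, "rz": 0}, {"hand": 0.04, "x": 0, "y": 0, "z": 0, "rx": 0, "ry": 0, "rz": 0}, {"hand": 0.04, "x": 0, "y": 0, "z": 0, "rx": 0, "ry": 0, "rz": 0}]'

```text
time: 39.55
tcp_pos: [0.5238, 0.0131, 0.1373]
ee_rot: [151.0, 9.2, 118.9]
wrist_force: [-0.9, -1.7, -0.5]
gripper_width: 0.0397
```

```bash
python3 - <<'E'
from meas import *
show()
c=camera("wrist");cv2.imwrite("pics/w25.png",c["image"]);wings(c)
c=camera("scene");cv2.imwrite("pics/s25.png",c["image"])
c0=np.load("scene0.npz")["image"];m=cv2.absdiff(c0,c["image"]).max(-1)
for nm,(a,b,x,y) in dict(bin=(95,160,178,245),scr=(150,190,140,188),flange=(345,395,245,285)).items(): print(nm,m[x:y,a:b].mean().round(2))
E
```

```text
t 39.55 plate [-0.0534  0.0526  0.0534] 107.89 0.47 j [ -3.7  -9.2   3.2 128.5 -11.   31.4  38.8] F [-0.9 -1.7 -0.5] Mz_tool 0.018 w 0.0397
880 254.0 213.0 top ctr -55.5 55.5 size 11.9 48.7 z 0.0464 phi 117.0
1367 381.0 252.0 top ctr 53.3 55.3 size 48.0 11.4 z 0.0459 phi 23.0
735 228.0 318.0 top ctr -52.2 7.7 size 26.7 120.8 z 0.0457 phi 93.8
267 347.0 345.0 top ctr 18.1 18.2 size 13.3 163.3 z 0.0464 phi 130.7
bin 7.66
scr 6.98
flange 7.08
```

View pics/w25.png

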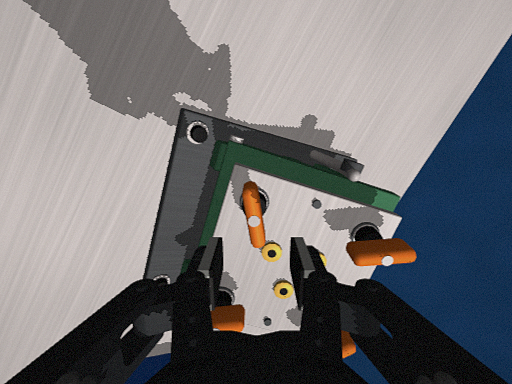

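View pics/s25.png

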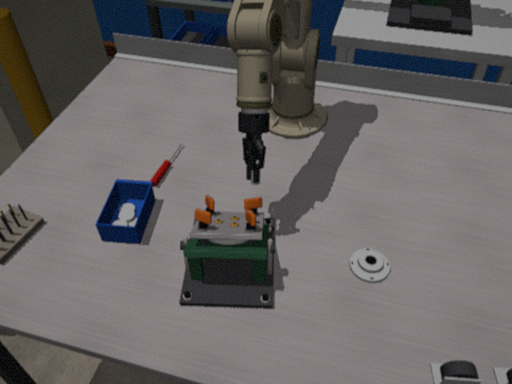

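The wings stand free, with the near-left one at (254,213) at phi 117.0. The gripper is clear of everything, and the bin, screwdriver and flange look unchanged. Handing in.

```bash
python3 -c "
from station import *
print(hand_in())"
```

```text
the job is handed in; nothing more can be done
None
```

I tightened all four knobs clockwise in two crosswise passes, let go of them, and handed the job in at about 39.7 s of the 72 s allowed.

- **Order:** both passes ran far left, near right, far right, near left.
- **First pass:** each knob got about 45° (44.4–45.7°).
- **Second pass:** I turned each knob on until it came up solid. The moment about the knob's axis jumped from about 0.3 N·m to about 2.7–3.6 N·m while the tool hardly advanced.

| Knob | Total turn, from the wing angle in the images |
|---|---|
| Far left | 84° |
| Near right | 93° |
| Far right | 94° |
| Near left | 77° |

- **Near left:** its 77° fits the stated 1.45–1.85 rad range only if it started at about 0.1 rad or more, which the stated 0–0.3 rad allows. Its stop felt as hard as the others.
- **Fingertip offset:** the real fingertips sat about 37 mm behind the reported TCP, which disagrees with the description. My first close therefore shut on nothing above the far-left wing. It touched nothing, and I grasped about 33 mm deeper from then on.
- **Joint 2:** it came very near its lower limit (-14.5 against -14.56°) on the way in. I saw no reading beyond the limit.
- **Last pictures:** the gripper was open and clear of the knobs. The bin, flange and screwdriver look unchanged against the first picture.

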